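# Fetch the parcel behind the front row

## Task

The long low carton at the back of the parcel bay is being collected: first clear the three tall parcels that stand in front of it (carton, tube and tub) onto the black rubber mat, upright, and once all three stand there lay the long carton flat, right way up, in the grey hand-out tray. Then put the three tall parcels back in the bay, each upright on the very spot where it stood at the start, the tall carton square to the bay as before. Let none of the tall parcels fall over, and do not disturb the small cube box and the tin that stand either side of the long carton.

Things in the scene. Friction and masses are not known exactly. Their poses are not given: they have to be found in the camera images.
- bay: Parcel bay: fixed shallow tray of pale blue-grey steel, 185 mm (x) by 250 mm (y), floor 8 mm thick, 4 mm walls up to 40 mm over the table at back (+x) and sides, open at the front (-x). Origin under its centre, on the table. Three tall parcels stand in a front row at x about -50, y about -75, 0, +75 mm in its frame, in any order; the long carton and two small things in a back row at x about +20.
- mat: Side area: flat black rubber mat fixed on the table, 140 mm (its x) by 280 mm (its y), 4 mm thick, empty at the start. Origin under its centre, on the table. Room for the three tall parcels side by side along its y, 90 mm apart.
- tray: Hand-out tray: fixed grey plastic open tray, 200 mm (its x) by 190 mm (its y), walls 5 mm thick and 22 mm high, floor 5 mm thick, empty at the start. Origin under its centre, on the table.
- tall_carton: Tall brown cardboard carton standing upright: 48 mm (its x) by 56 mm (its y), 118 mm high, 0.18 to 0.35 kg. Origin at the centre of its underside, z up; its x lies within 0.1 rad of the bay's x at the start.
- tube: Brown cardboard mailing tube with white end caps standing upright: diameter 50 mm (51 at the caps), 120 mm high, closed, rigid, 0.1 to 0.2 kg. Origin at the centre of its underside, z up.
- tub: White plastic tub with a lid standing upright: diameter 60 mm (lid 61 to 62), 105 mm high, rigid, 0.2 to 0.4 kg. Origin at the centre of its underside, z up.
- long_carton: The carton to be fetched: long low brown carton lying flat in the middle of the bay's back row, 50 mm (its x) by 90 mm (its y), 45 mm high, 0.14 to 0.28 kg. Origin at the centre of its underside, z up. There is about 40 mm between it and the bay's back wall, so it can be taken across its 50 mm once the front row is cleared.
- small_box: Bystander: small brown cardboard cube box, 38 mm a side, loose, at one end of the long carton in the bay's back row, about 20 mm from it. Origin at the centre of its underside. To be left where it is.
- tin: Bystander: small round steel tin, diameter 38 mm, 36 mm high, loose, at the other end of the long carton in the bay's back row, about 20 mm from it. Origin at the centre of its underside. To be left where it is.

How it is judged:
By the outcome, as a careful person would: the job done as asked, in the order asked, and still so for the second after the job is handed in, with the robot touching nothing.
It also fails if it takes over 144 s, if anything falls off the work surface, if the arm or the gripper's body presses on something with over 40 N, if the wrist force passes 120 N, or if a joint passes its speed limit or range.

## Robot

A 6-joint arm with a two-finger parallel gripper is mounted at the origin on the work surface. World frame = base frame: x ahead of the robot, y to its left, z up, the work surface at z = 0. Lengths are in m, angles in rad, forces in N, time in s.
With the tool pointing down it reaches from about 0.375 to 0.9 m from the base axis. Payload 3.1 kg.
Tool frame: the origin (TCP) lies at the very end of the fingers, on their centre line; the grasp point (between the pads) lies 19 mm behind it (robot.hold_point_z is the z of the grasp point in the tool frame, in m); z points along the fingers, y is the direction in which the jaws open and shut (so a half turn about z gives the same grasp; the last joint's range is limited). The gripper opens to 87 mm and grips with 3 to 60 N. Pads are 19 mm wide; open, the fingers measure 117 mm over their backs; the gripper's body (75 mm by 190 mm) begins 51 mm behind the grasp point.
Start: joints at [0.998, 0.527, 1.433, -0, 1.181, -0.178], TCP at [0.24, 0.577, 0.223] pointing down, gripper open.
Joint ranges: [-3.08, 3.08], [-0.75, 2.2], [0.22, 2.44], [-1.43, 4.57], [0, 2.65], [-2.85, 2.85]. Speed limits (rad/s): [2.79, 2.79, 3.14, 3.14, 3.14, 3.14].

## Interface

Orientations are given as a unit quaternion [x, y, z, w].
In Python, from rig import robot, viewer, spotter gives the robot as it stands.
- The arm moves only by the shell command python3 -m crank 'ROWS' [FORCE]. ROWS is text: rows parted by semicolons, each of 7 numbers parted by spaces: the turn, a rotation vector about the tool's x, y, z in units of 5 degrees (1.0 is 5 degrees), then the shift along the tool's x, y, z in units of 40 mm (1.0 is 40 mm), then the gripper's target within -1 to 1 (shut at 1, half-way at 0, fully open at -1). A call has 1 to 5 rows; each row shifts and turns the pose as measured when the row begins, along the tool's axes as they then stand; what a row does not reach is not made up. A row lasts 1/8 s, in which the tool goes at most 62.5 mm and 10.7 degrees, less where a joint would pass 70% of its speed; a pose out of reach is approached as far as the arm can. A call is refused whole if a number of a shift passes 1 or a number of a turn 1, either way. A call with a gripper value outside its range is refused whole. The fingers move at their own pace and stop on an object; FORCE is the grip in N (left out, the last holds). Time passes only in rows, so rows that do not move let the fingers close. It gives the time, the measured TCP pose, the force and the opening at its end, in the units of the state.
- robot.get_obs(): the state, without advancing time (a new reading comes with each control period).
- viewer.camera(name): name is "scene" or "top"; returns a dict with "img" (480x640x3 uint8, red, green, blue), "camera_matrix" (3x3 intrinsics, pixels), "xyz" and "attitude" of the camera in the world. Camera axes: x right, y down, z forward; pixel columns grow to the right and rows downward; lengths in m; the calibration is good to about 2 mm. A picture is of the moment at which its call begins. There is no depth.
- robot.hand_in(): hands the job in, once; it reports no verdict.
Trained networks look in a picture, given as the dict that the camera call returned (one of the last four; its "shot" number tells which), for a name from the list of things; names that differ only in an ending like _2 or _b are one class to them, and where a whole thing is asked for, a point or a joint stands for the part that bears it (a point fixed in the world has none). Each returns a list of dicts, best first, with "score" (0 to 1); they miss things now and then, are a little off and sometimes report something else, mostly with a low value. They report only what shows in the picture. A call takes as long as a camera call.
- spotter.boxes_of(name, picture): "at" ([x, y, z] in m, in the coordinates of the camera as it stood for that picture, good to about 4 mm: the middle of the surface that is visible of it).
The state is a dict: "time": time; "q": joint angles; "joint_velocities": joint speeds; "joint_torque": joint torques, N m; "position": TCP position; "tool_rot": TCP orientation; "ft_force": force on the tool from outside, world axes, zero at the start; "moment": the same for the moment, N m; "grip_width": finger opening in m.
Only numpy, scipy, OpenCV 4.12 (cv2) and the standard library are available. Lean on these libraries where they do the work, as an engineer would, in place of code of your own. Each camera call takes 0.05 s, during which the arm holds its last target.

## Working session

There is one attempt and no reset: what is moved stays moved. The work goes in short steps, Python scripts to look and compute and a shell command to move; the robot and the scene stay as the last step left them, time stands still between calls to the robot, and variables do not carry over. Pictures are saved under pics/ and viewed, and the job is handed in when it is done.

```bash
ls; mkdir -p pics; cat > h.py <<'E'
import numpy as np, cv2
from rig import robot, viewer, spotter
from scipy.spatial.transform import Rotation as R
def att(c):
    a=np.array(c["attitude"],float)
    return a if a.shape==(3,3) else R.from_quat(a).as_matrix()
def world(c,p): return att(c)@np.array(p)+np.array(c["xyz"])
def proj(c,P):
    P=np.atleast_2d(P); q=(P-np.array(c["xyz"]))@att(c); u=q@np.array(c["camera_matrix"]).T
    return u[:,:2]/u[:,2:]
def ray(c,u,v,z):
    d=att(c)@np.linalg.solve(np.array(c["camera_matrix"]),[u,v,1.]); o=np.array(c["xyz"])
    return o+d*(z-o[2])/d[2]
def save(c,n): cv2.imwrite("pics/"+n+".png",c["img"][:,:,::-1])
E
python3 - <<'E'
from h import *
print(robot.get_obs(), robot.hold_point_z)
for n in ["scene","top"]:
    c=viewer.camera(n); save(c,n+"0"); print(n,c["xyz"],c["attitude"],c["camera_matrix"])
    for k in "bay mat tray tall_carton tube tub long_carton small_box tin".split():
        for d in spotter.boxes_of(k,c)[:2]: print(k,d["score"],np.round(world(c,d["at"]),4))
E
```

```text
pics
{'time': 0.0, 'q': array([ 9.97499429e-01,  5.28460335e-01,  1.43388801e+00, -1.54152262e-05,
        1.18136562e+00, -1.78541928e-01]), 'joint_velocities': array([-0.0010627 ,  0.00064537,  0.00129236, -0.00064491,  0.00183614,
        0.0006015 ]), 'joint_torque': array([-1.02297690e-03, -4.40044999e+01, -1.76588130e+01,  6.30819728e-02,
        5.81089477e-02, -1.52281268e-04]), 'position': array([0.23996955, 0.57631906, 0.22157975]), 'tool_rot': array([ 1.96095424e-01,  9.80584244e-01, -9.89208490e-04, -3.82767074e-04]), 'ft_force': array([-0.20429358, -0.014347  ,  0.38919168]), 'moment': array([ 0.0038792 ,  0.04275784, -0.01669813]), 'grip_width': 0.08683079664283676} -0.0187
scene [1.25592881 0.18793574 0.97296733] [ 0.56678996  0.75041805 -0.26965967 -0.20713655] [[542.6241478   0.        327.1678616]
 [  0.        542.6241478 247.1191794]
 [  0.          0.          1.       ]]
bay 0.94 [0.5543 0.3298 0.0079]
mat 0.73 [0.5821 0.0031 0.0033]
mat 0.7 [ 0.5048 -0.3225  0.0071]
tray 0.91 [ 0.5046 -0.3221  0.0059]
tray 0.36 [0.4692 0.3867 0.098 ]
tall_carton 0.65 [0.4712 0.3921 0.0958]
tube 0.66 [0.4679 0.3074 0.0972]
tub 0.66 [0.4832 0.2388 0.0922]
long_carton 0.57 [0.5391 0.3244 0.0555]
small_box 0.91 [0.5478 0.2407 0.0481]
tin 0.97 [0.5353 0.4116 0.0416]
top [ 0.39707972 -0.01632403  1.5221343 ] [-0.70608301  0.70726511 -0.01802795  0.02996386] [[624.56420939   0.         315.15319484]
 [  0.         624.56420939 244.89418705]
 [  0.           0.           1.        ]]
bay 0.56 [0.5375 0.3189 0.0102]
mat 0.66 [ 0.58   -0.0012  0.0028]
tray 0.69 [ 0.505  -0.3231  0.0071]
tall_carton 0.95 [0.4492 0.3791 0.122 ]
tube 0.9 [0.4475 0.3024 0.13  ]
tub 0.56 [0.4609 0.2347 0.1129]
long_carton 0.84 [0.5251 0.3249 0.0522]
long_carton 0.31 [0.4504 0.301  0.1284]
small_box 0.55 [0.5352 0.2375 0.0471]
tin 0.67 [0.5209 0.4049 0.0451]
```

View pics/scene0.png

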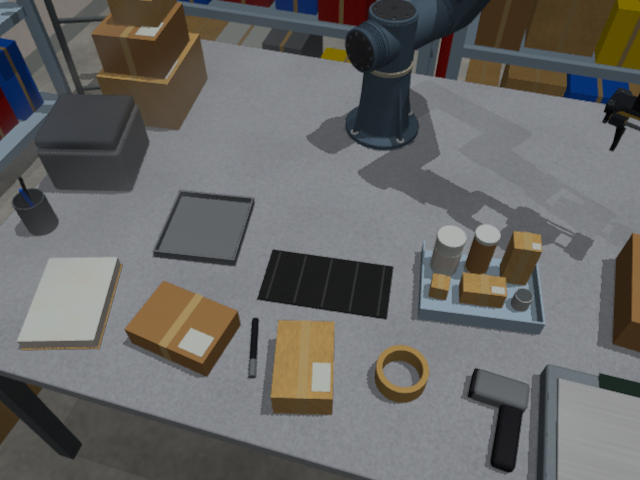

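View pics/top0.png

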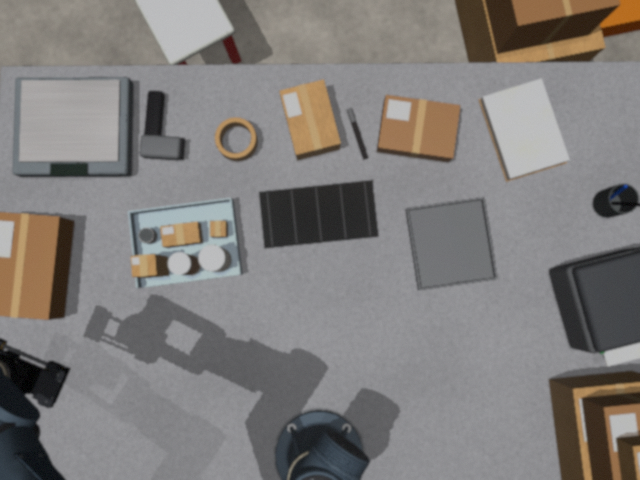

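```bash
python3 - <<'E'
from h import *
a=cv2.imread("pics/scene0.png")[215:340,405:560]; cv2.imwrite("pics/s_bay.png",cv2.resize(a,None,fx=4.6,fy=4.6,interpolation=cv2.INTER_CUBIC))
a=cv2.imread("pics/top0.png")[190:295,120:250]; cv2.imwrite("pics/t_bay.png",cv2.resize(a,None,fx=5.5,fy=5.5,interpolation=cv2.INTER_CUBIC))
E
```

```text
(no output)
```

View pics/s_bay.png

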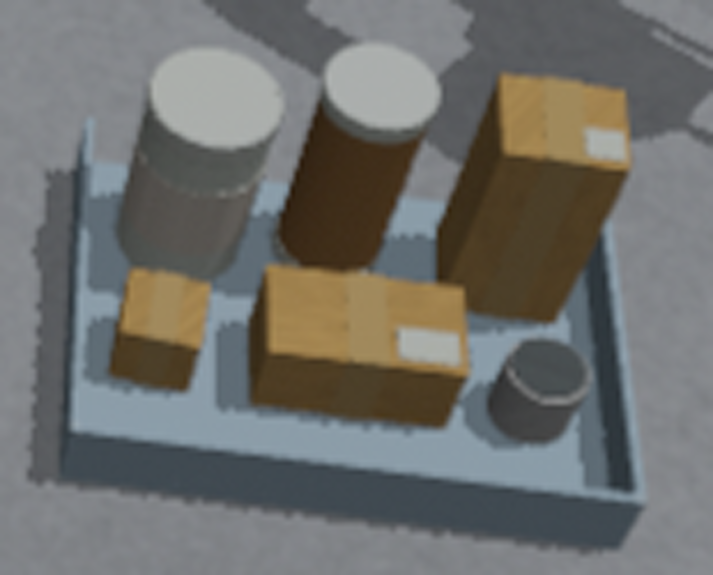

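View pics/t_bay.png

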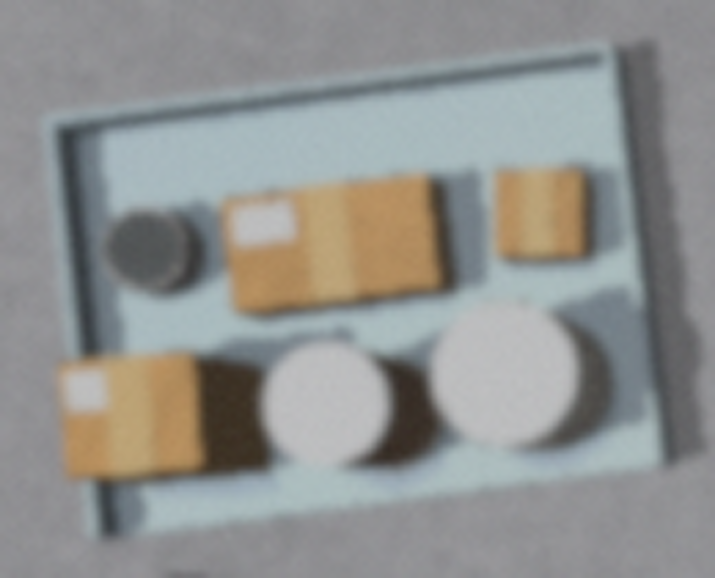

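```bash
cat > fit.py <<'E'
from h import *
T=viewer.camera("top"); S=viewer.camera("scene")
import sys
def t(p,z): return ray(T,(p[0]+.5)/5.5-.5+120,(p[1]+.5)/5.5-.5+190,z)[:2]
def s(p,z): return ray(S,(p[0]+.5)/4.6-.5+405,(p[1]+.5)/4.6-.5+215,z)[:2]
E
python3 - <<'E'
from fit import *
def rect(f,ps,z,lab):
    w=np.array([f(p,z) for p in ps]); print(lab,"c",np.round(w.mean(0),4))
    # order: front -y, front +y, back +y, back -y
    ey=(w[1]-w[0]+w[2]-w[3])/2; ex=(w[2]-w[1]+w[3]-w[0])/2
    print("  len x %.4f y %.4f  yaw_x %.3f yaw_y %.3f"%(np.linalg.norm(ex),np.linalg.norm(ey),np.arctan2(ex[1],ex[0]),np.arctan2(-ey[0],ey[1])))
rect(t,[(663,463),(88,538),(42,120),(612,42)],.04,"bay T")
rect(t,[(205,468),(68,478),(60,365),(198,352)],.126,"carton T")
rect(s,[(503,75),(628,90),(628,165),(497,153)],.126,"carton S")
rect(t,[(443,288),(238,312),(222,200),(435,175)],.053,"long T")
rect(s,[(268,268),(467,287),(468,375),(256,345)],.053,"long S")
rect(t,[(587,255),(502,262),(495,170),(583,167)],.046,"small T")
for l,f,p,z in [("tube T",t,(326,403),.128),("tube S",s,(381,90),.128),("tub T",t,(505,374),.113),("tub S",s,(216,98),.113),("tin T",t,(152,250),.044),("tin S",s,(546,370),.044),("bayBL S",s,(643,500),.04),("bayBR S",s,(66,432),.04),("bayBL T",t,(42,120),.04),("bayBR T",t,(612,42),.04)]:
    print(l,np.round(f(p,z),4))
E
```

```text
bay T c [0.5048 0.3233]
  len x 0.1842 y 0.2512  yaw_x 0.128 yaw_y 0.131
carton T c [0.4472 0.3924]
  len x 0.0469 y 0.0565  yaw_x 0.083 yaw_y 0.082
carton S c [0.4468 0.3913]
  len x 0.0465 y 0.0560  yaw_x 0.015 yaw_y 0.137
long T c [0.5238 0.3277]
  len x 0.0490 y 0.0908  yaw_x 0.120 yaw_y 0.114
long S c [0.5237 0.3267]
  len x 0.0475 y 0.0920  yaw_x 0.039 yaw_y 0.130
small T c [0.5373 0.2395]
  len x 0.0392 y 0.0376  yaw_x 0.070 yaw_y 0.055
tube T [0.4522 0.3128]
tube S [0.4531 0.3107]
tub T [0.4646 0.2425]
tub S [0.4647 0.2408]
tin T [0.5221 0.4093]
tin S [0.5231 0.4098]
bayBL S [0.5788 0.455 ]
bayBR S [0.6131 0.2067]
bayBL T [0.5794 0.4596]
bayBR T [0.6128 0.2106]
```

```bash
cat >> h.py <<'E'
def to(x,y,z,yaw):
    "needed move in row units; yaw = world angle of tool y"
    o=robot.get_obs(); r0=R.from_quat(o["tool_rot"]); 
    ty=np.array([np.cos(yaw),np.sin(yaw),0]); tz=np.array([0,0,-1.]); tx=np.cross(ty,tz)
    r1=R.from_matrix(np.c_[tx,ty,tz])
    dr=np.degrees((r0.inv()*r1).as_rotvec())/5
    d=np.array([x,y,z])-o["position"]
    print("t",round(o["time"],2),"pos",np.round(o["position"],4),"w",round(o["grip_width"],4),"f",np.round(o["ft_force"],1))
    print("turn",np.round(dr,2),"shift now",np.round(r0.inv().apply(d)/.04,2),"shift in final axes",np.round(r1.inv().apply(d)/.04,2))
E
python3 - <<'E'
from h import *
T=viewer.camera("top")
g=cv2.cvtColor(T["img"],cv2.COLOR_RGB2GRAY)
for nm,(x0,x1,y0,y1),z in [("mat",(250,390,170,260),.004),("tray",(395,505,190,297),.022)]:
    a=g[y0:y1,x0:x1]; print(nm,np.percentile(a,[5,25,50,75,95]))
    th,_=cv2.threshold(a,0,255,cv2.THRESH_OTSU)
    m=(a<th).astype(np.uint8); m=cv2.morphologyEx(m,cv2.MORPH_CLOSE,np.ones((5,5)))
    cs,_=cv2.findContours(m,cv2.RETR_EXTERNAL,cv2.CHAIN_APPROX_NONE); c=max(cs,key=cv2.contourArea)
    b=cv2.boxPoints(cv2.minAreaRect(c))+[x0,y0]
    w=np.array([ray(T,*p,z)[:2] for p in b]); print(np.round(w,3).tolist(),"c",w.mean(0), np.linalg.norm(w[1]-w[0]),np.linalg.norm(w[2]-w[1]), "ang",np.degrees(np.arctan2(*(w[1]-w[0])[::-1])))
to(.447,.392,.24,.1)
E
```

```text
mat [ 40.   43.   76.5 143.  146. ]
[[0.632, 0.149], [0.66, -0.13], [0.522, -0.143], [0.493, 0.134]] c [0.57658142 0.00217625] 0.28020611774845083 0.13916427826737987 ang -84.19439382014271
tray [ 98.45 114.   116.   143.   147.  ]
[[0.589, -0.204], [0.618, -0.402], [0.415, -0.427], [0.387, -0.232]] c [ 0.50227636 -0.31627561] 0.199280465228969 0.20368411980913462 ang -81.75905286497407
t 1.15 pos [0.2404 0.5769 0.2225] w 0.087 f [-0.  -0.3  0.4]
turn [-0.   -0.   12.33] shift now [-6.55 -2.28 -0.44] shift in final axes [-5.12  4.68 -0.44]
```

```bash
python3 -m crank '0 0 1 0 0 0 -1;0 0 1 0 0 0 -1;0 0 1 0 0 0 -1;0 0 1 0 0 0 -1;0 0 1 0 0 0 -1' 30; python3 -m crank '0 0 1 0 0 0 -1;0 0 1 0 0 0 -1;0 0 1 0 0 0 -1;0 0 1 0 0 0 -1;0 0 1 0 0 0 -1'
python3 -m crank '0 0 1 -1 1 0 -1;0 0 1 -1 1 0 -1;0 0 .3 -1 1 0 -1;0 0 0 -1 1 0 -1;0 0 0 0 0 0 -1'
python3 -c "from h import *;to(.447,.392,.24,.1)"
```

```text
time: 1.78
position: [0.2404, 0.5769, 0.2225]
tool_rot: [0.41, 0.912, -0.0, 0.0]
ft_force: [-0.5, 0.4, -0.4]
grip_width: 0.0868
time: 2.4
position: [0.2403, 0.5769, 0.2225]
tool_rot: [0.604, 0.797, -0.0, -0.0]
ft_force: [0.6, 0.1, 0.0]
grip_width: 0.0871
time: 3.02
position: [0.4279, 0.4423, 0.2227]
tool_rot: [0.682, 0.731, 0.002, 0.0]
ft_force: [0.1, 0.8, 0.3]
grip_width: 0.0872
t 3.02 pos [0.4279 0.4423 0.2227] w 0.0872 f [0.1 0.8 0.3]
turn [ 0.03 -0.02 -0.35] shift now [-1.29  0.39 -0.43] shift in final axes [-1.3   0.35 -0.43]
```

```bash
python3 -m crank '0 0 -.35 -.65 .2 0 -1;0 0 0 -.65 .15 0 -1;0 0 0 0 0 .5 -1;0 0 0 0 0 0 -1'
python3 -c "from h import *;to(.447,.392,.078,.1)"
```

```text
time: 3.52
position: [0.4449, 0.3923, 0.2026]
tool_rot: [0.67, 0.742, 0.002, -0.001]
ft_force: [0.3, 0.2, 0.2]
grip_width: 0.0872
t 3.52 pos [0.4449 0.3923 0.2026] w 0.0872 f [0.3 0.2 0.2]
turn [ 0.02 -0.05  0.03] shift now [-0.02  0.05  3.12] shift in final axes [-0.01  0.05  3.12]
```

```bash
python3 -m crank '0 0 0 0 .05 .8 -1;0 0 0 0 0 .8 -1;0 0 0 0 0 .8 -1;0 0 0 0 0 .7 -1;0 0 0 0 0 0 -1'
python3 -c "
from h import *;to(.447,.392,.078,.1);c=viewer.camera('scene');a=c['img'][170:340,405:600,::-1];cv2.imwrite('pics/g1.png',cv2.resize(a,None,fx=4,fy=3.5))"
```

```text
time: 4.15
position: [0.4478, 0.4001, 0.0803]
tool_rot: [0.668, 0.744, 0.007, -0.0]
ft_force: [0.3, -0.5, 0.1]
grip_width: 0.0869
t 4.15 pos [0.4478 0.4001 0.0803] w 0.0869 f [ 0.3 -0.5  0.1]
turn [ 0.11 -0.11  0.1 ] shift now [-0.2  -0.04  0.06] shift in final axes [-0.2  -0.04  0.06]
```

View pics/g1.png

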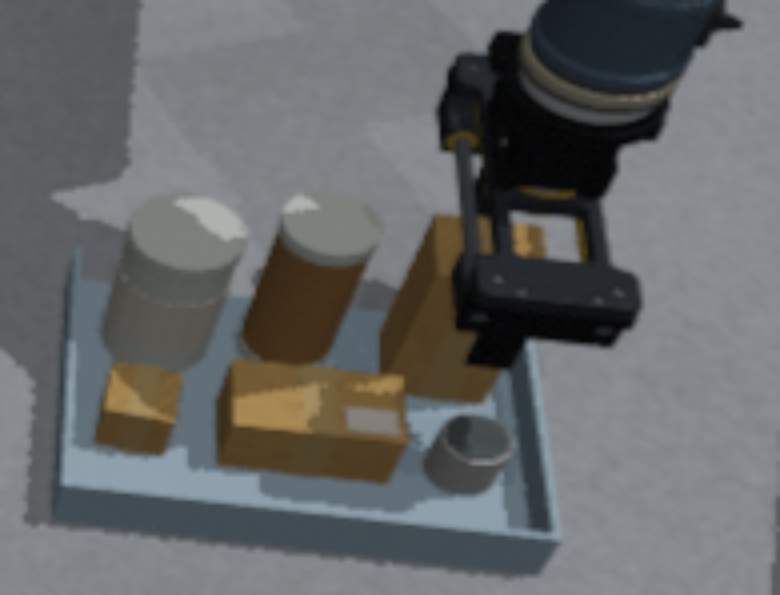

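```bash
python3 -m crank '.11 -.11 .1 -.2 -.04 .06 -1;0 0 0 0 0 0 -1'
python3 -c "
from h import *;to(.447,.392,.078,.1)"
```

```text
time: 4.45
position: [0.4495, 0.3938, 0.082]
tool_rot: [0.671, 0.742, 0.004, 0.001]
ft_force: [-0.3, 0.1, 0.2]
grip_width: 0.0872
t 4.45 pos [0.4495 0.3938 0.082 ] w 0.0872 f [-0.3  0.1  0.2]
turn [ 0.08 -0.03  0.  ] shift now [-0.04 -0.07  0.1 ] shift in final axes [-0.04 -0.07  0.1 ]
```

```bash
python3 -m crank '.08 -.03 0 -.04 -.07 .1 -1;0 0 0 0 0 0 -1'
python3 -c "
from h import *;to(.447,.392,.078,.1)"
python3 -m crank '0 0 0 0 0 0 -1;0 0 0 0 0 0 -1'
python3 -c "
from h import *;to(.447,.392,.078,.1)"
```

```text
time: 4.7
position: [0.4476, 0.3921, 0.0793]
tool_rot: [0.671, 0.741, 0.001, 0.0]
ft_force: [0.2, -0.1, 0.0]
grip_width: 0.087
t 4.7 pos [0.4476 0.3921 0.0793] w 0.087 f [ 0.2 -0.1  0. ]
turn [ 0.03 -0.02 -0.  ] shift now [-0.   -0.01  0.03] shift in final axes [-0.   -0.01  0.03]
time: 4.95
position: [0.4477, 0.3922, 0.0796]
tool_rot: [0.671, 0.741, 0.002, 0.0]
ft_force: [0.3, 0.5, -0.7]
grip_width: 0.0868
t 4.95 pos [0.4477 0.3922 0.0796] w 0.0868 f [ 0.3  0.5 -0.7]
turn [ 0.03 -0.02 -0.  ] shift now [-0.   -0.02  0.04] shift in final axes [-0.   -0.02  0.04]
```

Good. Close gently.

```bash
python3 -m crank '0 0 0 0 0 0 1;0 0 0 0 0 0 1;0 0 0 0 0 0 1;0 0 0 0 0 0 1;0 0 0 0 0 0 1' 20
python3 -c "
from h import *;to(.447,.392,.078,.1)"
```

```text
time: 5.58
position: [0.4477, 0.3922, 0.0795]
tool_rot: [0.671, 0.741, 0.001, 0.0]
ft_force: [-0.1, -0.3, 0.5]
grip_width: 0.0482
t 5.58 pos [0.4477 0.3922 0.0795] w 0.0482 f [-0.1 -0.3  0.5]
turn [ 0.03 -0.02 -0.  ] shift now [-0.   -0.02  0.04] shift in final axes [-0.   -0.02  0.04]
```

```bash
python3 -m crank '0 0 0 0 0 -.3 1;0 0 0 0 0 -.7 1;0 0 0 0 0 -1 1;0 0 0 0 0 -1 1;0 0 0 0 0 -1 1' 35
python3 -c "
from h import *;to(.5675,.0917,.235,.1)"
```

```text
time: 6.2
position: [0.4435, 0.3896, 0.2402]
tool_rot: [0.671, 0.741, -0.006, -0.002]
ft_force: [-0.5, 1.3, -2.5]
grip_width: 0.0478
t 6.2 pos [0.4435 0.3896 0.2402] w 0.0478 f [-0.5  1.3 -2.5]
turn [-0.12  0.05 -0.01] shift now [-7.72  2.35  0.14] shift in final axes [-7.72  2.34  0.13]
```

```bash
python3 -m crank '-.12 .05 0 -.5 .1 0 1;0 0 0 -.9 .3 0 1;0 0 0 -.9 .3 0 1;0 0 0 -.9 .3 0 1;0 0 0 -.9 .3 0 1'; python3 -m crank '0 0 0 -.9 .3 0 1;0 0 0 -.9 .3 0 1;0 0 0 -.8 .2 0 1;0 0 0 -.4 0.1 0 1;0 0 0 0 0 0 1'
python3 -c "
from h import *;to(.5675,.0917,.235,.1)"
```

```text
time: 6.82
position: [0.509, 0.2244, 0.2379]
tool_rot: [0.669, 0.743, -0.002, -0.001]
ft_force: [0.0, -0.0, -2.9]
grip_width: 0.0479
time: 7.45
position: [0.5512, 0.097, 0.2288]
tool_rot: [0.672, 0.741, -0.009, -0.007]
ft_force: [-0.2, 0.4, -2.7]
grip_width: 0.0475
t 7.45 pos [0.5512 0.097  0.2288] w 0.0475 f [-0.2  0.4 -2.7]
turn [-0.26  0.03 -0.03] shift now [-0.17  0.39 -0.16] shift in final axes [-0.17  0.39 -0.15]
```

```bash
python3 -m crank '-.26 .03 -.03 -.17 .39 0 1;0 0 0 0 0 .5 1;0 0 0 0 0 .8 1;0 0 0 0 0 .8 1;0 0 0 0 0 0 1'
python3 -c "
from h import *;to(.5675,.0917,.0775,.1)"
```

```text
time: 8.07
position: [0.5708, 0.0962, 0.1429]
tool_rot: [0.668, 0.744, 0.004, 0.002]
ft_force: [-0.0, 0.3, -2.8]
grip_width: 0.0479
t 8.07 pos [0.5708 0.0962 0.1429] w 0.0479 f [-0.   0.3 -2.8]
turn [ 0.1  -0.02  0.08] shift now [-0.11 -0.11  1.63] shift in final axes [-0.1  -0.09  1.63]
```

```bash
python3 -m crank '.1 -.02 .08 -.1 -.1 .5 1;0 0 0 0 0 .5 1;0 0 0 0 0 .3 1;0 0 0 0 0 0 1'
python3 -c "
from h import *;to(.5675,.0917,.0775,.1)"
```

```text
time: 8.57
position: [0.5705, 0.0924, 0.0912]
tool_rot: [0.67, 0.742, 0.002, 0.003]
ft_force: [-0.2, 0.7, -2.4]
grip_width: 0.0478
t 8.57 pos [0.5705 0.0924 0.0912] w 0.0478 f [-0.2  0.7 -2.4]
turn [0.07 0.02 0.02] shift now [-0.01 -0.08  0.34] shift in final axes [-0.01 -0.08  0.34]
```

```bash
python3 -m crank '.07 .02 .02 0 -.06 .2 1;0 0 0 0 0 .12 1;0 0 0 0 0 0 1'
python3 -c "
from h import *;to(.5675,.0917,.0755,.1)"
```

```text
time: 8.95
position: [0.5693, 0.0921, 0.079]
tool_rot: [0.671, 0.741, 0.001, 0.001]
ft_force: [-0.1, -0.1, -3.4]
grip_width: 0.0477
t 8.95 pos [0.5693 0.0921 0.079 ] w 0.0477 f [-0.1 -0.1 -3.4]
turn [ 0.04  0.   -0.  ] shift now [-0.   -0.05  0.09] shift in final axes [-0.   -0.05  0.09]
```

```bash
python3 -m crank '.04 0 0 0 0 .08 1;0 0 0 0 0 0 1'
python3 -c "
from h import *;to(.5675,.0917,.0755,.1)"
```

```text
time: 9.2
position: [0.5697, 0.092, 0.076]
tool_rot: [0.671, 0.741, 0.0, 0.0]
ft_force: [0.5, 0.5, -3.4]
grip_width: 0.0476
t 9.2 pos [0.5697 0.092  0.076 ] w 0.0476 f [ 0.5  0.5 -3.4]
turn [ 0.  0. -0.] shift now [-0.   -0.06  0.01] shift in final axes [-0.   -0.06  0.01]
```

```bash
for i in 1; do python3 -m crank '0 0 0 0 0 .04 1;0 0 0 0 0 0 1'; python3 -m crank '0 0 0 0 0 .04 1;0 0 0 0 0 0 1';done
```

```text
time: 9.45
position: [0.5703, 0.0919, 0.0758]
tool_rot: [0.671, 0.741, 0.0, 0.001]
ft_force: [0.1, -0.0, -3.1]
grip_width: 0.0475
time: 9.7
position: [0.5707, 0.0918, 0.0756]
tool_rot: [0.671, 0.742, 0.001, 0.001]
ft_force: [0.1, -0.9, -2.8]
grip_width: 0.0486
```

```bash
python3 -m crank '0 0 0 0 0 .06 1;0 0 0 0 0 0 1'; python3 -m crank '0 0 0 0 0 .06 1;0 0 0 0 0 0 1'
```

```text
time: 9.95
position: [0.5711, 0.0917, 0.0758]
tool_rot: [0.671, 0.742, 0.001, 0.002]
ft_force: [0.2, -0.1, -2.9]
grip_width: 0.0475
time: 10.2
position: [0.5715, 0.0915, 0.0757]
tool_rot: [0.671, 0.742, 0.001, 0.002]
ft_force: [0.0, 0.2, -3.5]
grip_width: 0.048
```

```bash
python3 -m crank '0 0 0 0 0 .12 1;0 0 0 0 0 0 1'; python3 -c "
from h import *;to(.5675,.0917,.0755,.1);c=viewer.camera('scene');a=c['img'][150:340,240:420,::-1];cv2.imwrite('pics/p1.png',cv2.resize(a,None,fx=4,fy=3))"
```

```text
time: 10.45
position: [0.5725, 0.0912, 0.076]
tool_rot: [0.671, 0.741, 0.002, 0.003]
ft_force: [0.9, 1.1, -3.0]
grip_width: 0.0479
t 10.45 pos [0.5725 0.0912 0.076 ] w 0.0479 f [ 0.9  1.1 -3. ]
turn [ 0.08  0.03 -0.  ] shift now [ 0.02 -0.12  0.01] shift in final axes [ 0.02 -0.12  0.01]
```

View pics/p1.png

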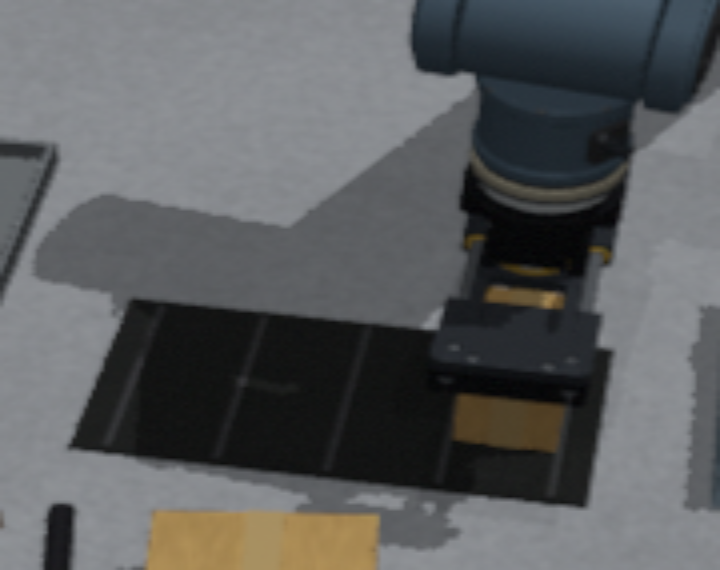

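```bash
python3 -c "
from h import *;o=robot.get_obs();print(o['q'],o['joint_torque'],o['moment'])"
```

```text
[-0.03377399  0.6689276   1.67009514 -0.00222053  0.79526867 -0.13199664] [ 3.29983165e-02 -4.49186862e+01 -1.13829428e+01  4.33544163e-02
  1.52011611e-01  1.48413666e-03] [-0.08737078  0.01516899 -0.02803237]
```

```bash
python3 -m crank '.08 .03 0 0 -.12 .2 1;0 0 0 0 0 0 1'; python3 -c "
from h import *;to(.5675,.0917,.0755,.1);o=robot.get_obs();print(o['q'],o['joint_torque'],o['moment'])"
```

```text
time: 10.75
position: [0.574, 0.091, 0.0749]
tool_rot: [0.671, 0.741, 0.005, 0.005]
ft_force: [0.0, 0.0, -4.8]
grip_width: 0.048
t 10.75 pos [0.574  0.091  0.0749] w 0.048 f [ 0.   0.  -4.8]
turn [ 0.16  0.01 -0.  ] shift now [ 0.03 -0.16 -0.02] shift in final axes [ 0.03 -0.16 -0.01]
[-3.53253939e-02  6.69634568e-01  1.67249159e+00  9.68656277e-04
  7.85818153e-01 -1.35698180e-01] [ 2.43496252e-03 -4.66433072e+01 -1.24219233e+01  6.49519754e-02
 -1.65269966e-02  1.21110970e-03] [-0.13565503  0.07381156 -0.04830454]
```

```bash
python3 -m crank '0 0 0 0 0 0 1;0 0 0 0 0 0 1';  python3 -c "
from h import *;to(.5675,.0917,.0755,.1);o=robot.get_obs();print(o['q'],o['joint_velocities'])"; python3 -m crank '0 0 0 0 0 -.25 1;0 0 0 0 0 0 1'; python3 -c "
from h import *;to(.5675,.0917,.0755,.1);o=robot.get_obs();print(o['q'])"
```

```text
time: 11.0
position: [0.5739, 0.091, 0.0739]
tool_rot: [0.671, 0.741, 0.004, 0.005]
ft_force: [-0.9, -0.3, 8.0]
grip_width: 0.0477
t 11.0 pos [0.5739 0.091  0.0739] w 0.0477 f [-0.9 -0.3  8. ]
turn [ 0.15  0.01 -0.  ] shift now [ 0.03 -0.16 -0.04] shift in final axes [ 0.03 -0.16 -0.04]
[-3.53150249e-02  6.71377449e-01  1.67244381e+00  9.25604530e-04
  7.85085956e-01 -1.35716118e-01] [-0.00132407  0.00126243 -0.00377286 -0.00074743  0.001088    0.00112732]
time: 11.25
position: [0.5725, 0.091, 0.0823]
tool_rot: [0.671, 0.741, 0.003, 0.003]
ft_force: [0.6, 0.9, -2.9]
grip_width: 0.0482
t 11.25 pos [0.5725 0.091  0.0823] w 0.0482 f [ 0.6  0.9 -2.9]
turn [ 0.1   0.01 -0.  ] shift now [ 0.03 -0.13  0.17] shift in final axes [ 0.03 -0.12  0.17]
[-3.53853589e-02  6.57941178e-01  1.66885777e+00  8.33722110e-04
  8.06001390e-01 -1.35764704e-01]
```

```bash
python3 -m crank '.1 .01 0 0 -.1 0 1;0 0 0 0 0 0 1'; python3 -c "
from h import *;to(.5675,.0917,.0755,.1)"
```

```text
time: 11.5
position: [0.5672, 0.0906, 0.0811]
tool_rot: [0.671, 0.742, -0.001, -0.001]
ft_force: [-0.2, -0.4, -2.9]
grip_width: 0.0478
t 11.5 pos [0.5672 0.0906 0.0811] w 0.0478 f [-0.2 -0.4 -2.9]
turn [-0.04 -0.01 -0.  ] shift now [0.03 0.01 0.14] shift in final axes [0.03 0.01 0.14]
```

```bash
python3 -m crank '0 0 0 0 0 .14 1;0 0 0 0 0 0 1'; python3 -c "
from h import *;to(.5675,.0917,.0755,.1)"
```

```text
time: 11.75
position: [0.5668, 0.0906, 0.0746]
tool_rot: [0.671, 0.741, -0.001, -0.002]
ft_force: [0.3, 0.2, -2.5]
grip_width: 0.0477
t 11.75 pos [0.5668 0.0906 0.0746] w 0.0477 f [ 0.3  0.2 -2.5]
turn [-0.05 -0.01 -0.  ] shift now [ 0.03  0.02 -0.02] shift in final axes [ 0.03  0.02 -0.02]
```

```bash
python3 -m crank '0 0 0 0 0 0 0.3;0 0 0 0 0 0 0;0 0 0 0 0 0 -.5;0 0 0 0 0 0 -1;0 0 0 0 0 0 -1'; python3 -c "
from h import *;to(.5675,.0917,.235,.1)"
```

```text
time: 12.38
position: [0.5683, 0.0905, 0.0758]
tool_rot: [0.671, 0.741, -0.0, -0.0]
ft_force: [-0.4, 0.8, -0.2]
grip_width: 0.0702
t 12.38 pos [0.5683 0.0905 0.0758] w 0.0702 f [-0.4  0.8 -0.2]
turn [-0.01 -0.   -0.  ] shift now [ 0.03 -0.02 -3.98] shift in final axes [ 0.03 -0.02 -3.98]
```

```bash
python3 -m crank '0 0 0 0 0 0 -1;0 0 0 0 0 -.8 -1;0 0 0 0 0 -1 -1;0 0 0 0 0 -1 -1;0 0 0 0 0 -.3 -1'; python3 -c "
from h import *;to(.4527,.3118,.2,.13)
c=viewer.camera('scene');a=c['img'][150:340,240:420,::-1];cv2.imwrite('pics/p2.png',cv2.resize(a,None,fx=4,fy=3))"
```

```text
time: 13.0
position: [0.5678, 0.0904, 0.2021]
tool_rot: [0.671, 0.741, -0.001, -0.001]
ft_force: [-0.6, 0.0, -0.4]
grip_width: 0.0868
t 13.0 pos [0.5678 0.0904 0.2021] w 0.0868 f [-0.6  0.  -0.4]
turn [-0.04 -0.01 -0.35] shift now [ 5.79 -2.31  0.07] shift in final axes [ 5.86 -2.14  0.05]
```

View pics/p2.png

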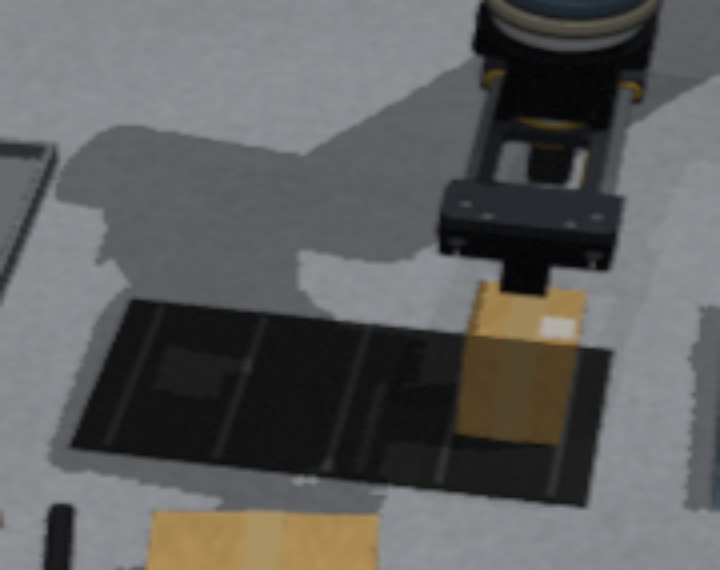

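The carton stands upright near the mat's right end (crop ≈520,360). On to the tube.

```bash
python3 -m crank '0 0 -.35 .9 -.4 0 -1;0 0 0 .9 -.4 0 -1;0 0 0 .9 -.4 0 -1;0 0 0 .9 -.3 0 -1;0 0 0 .9 -.3 0 -1';python3 -m crank '0 0 0 .8 -.2 0 -1;0 0 0 .5 -.1 0 -1;0 0 0 0 0 0 -1';  python3 -c "
from h import *;to(.4527,.3118,.08,.13)"
```

```text
time: 13.68
position: [0.4699, 0.2613, 0.1964]
tool_rot: [0.662, 0.75, -0.005, -0.004]
ft_force: [0.4, 0.6, 0.0]
grip_width: 0.087
time: 14.05
position: [0.4462, 0.3137, 0.1917]
tool_rot: [0.66, 0.751, -0.009, -0.006]
ft_force: [0.2, -0.3, 0.4]
grip_width: 0.0868
t 14.05 pos [0.4462 0.3137 0.1917] w 0.0868 f [ 0.2 -0.3  0.4]
turn [-0.25  0.03 -0.01] shift now [-0.06  0.22  2.79] shift in final axes [-0.07  0.15  2.79]
```

```bash
python3 -m crank '-.25 .03 0 -.06 .18 .3 -1;0 0 0 0 0 .8 -1;0 0 0 0 0 .8 -1;0 0 0 0 0 .4 -1;0 0 0 0 0 0 -1';  python3 -c "
from h import *;to(.4527,.3118,.08,.13)"
```

```text
time: 14.68
position: [0.4535, 0.3066, 0.0932]
tool_rot: [0.661, 0.75, -0.003, -0.0]
ft_force: [-0.5, -0.8, -0.9]
grip_width: 0.0868
t 14.68 pos [0.4535 0.3066 0.0932] w 0.0868 f [-0.5 -0.8 -0.9]
turn [-0.06  0.05 -0.04] shift now [ 0.13 -0.    0.33] shift in final axes [ 0.13 -0.    0.33]
```

```bash
python3 -m crank '-.06 .05 -.04 .13 0 .33 -1;0 0 0 0 0 0 -1';  python3 -c "
from h import *;to(.4527,.3118,.08,.13)"
```

```text
time: 14.92
position: [0.4535, 0.3112, 0.0796]
tool_rot: [0.66, 0.751, 0.001, 0.0]
ft_force: [-0.5, 0.5, -0.0]
grip_width: 0.0868
t 14.93 pos [0.4535 0.3112 0.0796] w 0.0868 f [-0.5  0.5 -0. ]
turn [ 0.01 -0.01 -0.01] shift now [ 0.02 -0.02 -0.01] shift in final axes [ 0.02 -0.02 -0.01]
```

```bash
python3 -m crank '0 0 0 0 0 0 1;0 0 0 0 0 0 1;0 0 0 0 0 0 1;0 0 0 0 0 0 1;0 0 0 0 0 0 1' 20
python3 -c "
from h import *;to(.5766,.0022,.235,.13)"; python3 -m crank '0 0 0 0 0 -.3 1;0 0 0 0 0 -.7 1;0 0 0 0 0 -1 1;0 0 0 0 0 -1 1;0 0 0 0 0 -1 1' 35
python3 -c "
from h import *;to(.5766,.0022,.235,.1)"
```

```text
time: 15.55
position: [0.4545, 0.3118, 0.0813]
tool_rot: [0.66, 0.751, 0.002, 0.001]
ft_force: [-0.2, -0.3, -0.7]
grip_width: 0.0495
t 15.55 pos [0.4545 0.3118 0.0813] w 0.0495 f [-0.2 -0.3 -0.7]
turn [ 0.05 -0.02 -0.  ] shift now [-8.06  2.04 -3.84] shift in final axes [-8.07  2.02 -3.84]
time: 16.18
position: [0.4515, 0.3104, 0.2447]
tool_rot: [0.66, 0.751, -0.002, -0.001]
ft_force: [1.2, -0.1, -1.3]
grip_width: 0.0495
t 16.18 pos [0.4515 0.3104 0.2447] w 0.0495 f [ 1.2 -0.1 -1.3]
turn [-0.04  0.01  0.34] shift now [-8.04  2.11  0.24] shift in final axes [-7.98  2.34  0.24]
```

```bash
python3 -m crank '0 0 .3 -.5 .1 0 1;0 0 0 -.9 .3 0 1;0 0 0 -.9 .3 0 1;0 0 0 -.9 .3 0 1;0 0 0 -.9 .3 0 1'; python3 -m crank '0 0 0 -.9 .3 0 1;0 0 0 -.9 .3 0 1;0 0 0 -.8 .3 0 1;0 0 0 -.5 0.1 0 1;0 0 0 0 0 0 1'
python3 -c "
from h import *;to(.5766,.0022,.235,.1)"
```

```text
time: 16.8
position: [0.5233, 0.1522, 0.2536]
tool_rot: [0.668, 0.745, 0.005, 0.003]
ft_force: [-0.8, -1.1, -1.5]
grip_width: 0.0497
time: 17.42
position: [0.5776, 0.0272, 0.2567]
tool_rot: [0.669, 0.743, 0.006, 0.003]
ft_force: [-0.3, -0.1, -0.8]
grip_width: 0.0493
t 17.43 pos [0.5776 0.0272 0.2567] w 0.0493 f [-0.3 -0.1 -0.8]
turn [ 0.15 -0.03  0.06] shift now [-0.62 -0.1   0.54] shift in final axes [-0.62 -0.09  0.54]
```

```bash
python3 -m crank '.15 -.03 .06 -.62 -.09 0 1;0 0 0 0 0 .6 1;0 0 0 0 0 1 1;0 0 0 0 0 1 1;0 0 0 0 0 0 1'
python3 -c "
from h import *;to(.5766,.0022,.085,.1)"
```

```text
time: 18.05
position: [0.5737, 0.0088, 0.1525]
tool_rot: [0.669, 0.743, 0.001, -0.002]
ft_force: [-0.2, -0.1, -0.9]
grip_width: 0.0494
t 18.05 pos [0.5737 0.0088 0.1525] w 0.0494 f [-0.2 -0.1 -0.9]
turn [-0.   -0.04  0.05] shift now [-0.18  0.06  1.69] shift in final axes [-0.17  0.06  1.69]
```

```bash
python3 -m crank '0 -.04 .05 -.17 .06 .5 1;0 0 0 0 0 .6 1;0 0 0 0 0 .4 1;0 0 0 0 0 .0 1;0 0 0 0 0 0 1'
python3 -c "
from h import *;to(.5766,.0022,.0785,.1)"
```

```text
time: 18.68
position: [0.5814, 0.0054, 0.0989]
tool_rot: [0.669, 0.743, 0.004, 0.004]
ft_force: [0.7, 0.6, -0.7]
grip_width: 0.0496
t 18.68 pos [0.5814 0.0054 0.0989] w 0.0496 f [ 0.7  0.6 -0.7]
turn [0.13 0.02 0.05] shift now [-0.07 -0.13  0.51] shift in final axes [-0.07 -0.13  0.51]
```

```bash
python3 -m crank '.13 .02 .05 -.07 -.13 .3 1;0 0 0 0 0 .2 1;0 0 0 0 0 0 1'
python3 -c "
from h import *;to(.5766,.0022,.0775,.1)"
```

```text
time: 19.05
position: [0.5772, 0.0017, 0.0791]
tool_rot: [0.671, 0.741, 0.0, 0.001]
ft_force: [-0.1, -0.9, -0.3]
grip_width: 0.0496
t 19.05 pos [0.5772 0.0017 0.0791] w 0.0496 f [-0.1 -0.9 -0.3]
turn [ 0.02  0.01 -0.01] shift now [ 0.01 -0.01  0.04] shift in final axes [ 0.01 -0.01  0.04]
```

```bash
python3 -m crank '0 0 0 0 0 .1 1;0 0 0 0 0 0 1';python3 -m crank '0 0 0 0 0 0 1'
```

```text
time: 19.3
position: [0.578, 0.0012, 0.0775]
tool_rot: [0.671, 0.741, 0.001, 0.002]
ft_force: [0.1, -0.2, -1.1]
grip_width: 0.0498
time: 19.42
position: [0.5781, 0.0012, 0.0776]
tool_rot: [0.671, 0.741, 0.001, 0.002]
ft_force: [0.4, 0.4, -0.9]
grip_width: 0.0494
```

```bash
python3 -m crank '0 0 0 0 0 .07 1;0 0 0 0 0 0 1'; python3 -m crank '0 0 0 0 0 0 0.3;0 0 0 0 0 0 0;0 0 0 0 0 0 -.5;0 0 0 0 0 0 -1;0 0 0 0 0 0 -1';python3 -m crank '0 0 0 0 0 0 -1;0 0 0 0 0 -.8 -1;0 0 0 0 0 -1 -1;0 0 0 0 0 -1 -1;0 0 0 0 0 -.3 -1'; python3 -c "
from h import *;to(.4647,.2417,.19,.13)
c=viewer.camera('scene');a=c['img'][150:340,240:420,::-1];cv2.imwrite('pics/p3.png',cv2.resize(a,None,fx=4,fy=3))"
```

```text
time: 19.68
position: [0.5787, 0.0009, 0.0773]
tool_rot: [0.671, 0.741, 0.001, 0.002]
ft_force: [-0.2, -0.2, -1.6]
grip_width: 0.0494
time: 20.3
position: [0.5785, 0.001, 0.0763]
tool_rot: [0.671, 0.741, 0.001, 0.002]
ft_force: [0.3, 0.2, 1.0]
grip_width: 0.0715
time: 20.92
position: [0.5769, 0.0013, 0.2014]
tool_rot: [0.671, 0.741, -0.001, -0.0]
ft_force: [0.2, -0.1, -0.4]
grip_width: 0.0875
t 20.93 pos [0.5769 0.0013 0.2014] w 0.0875 f [ 0.2 -0.1 -0.4]
turn [-0.01  0.   -0.35] shift now [ 6.26 -2.19  0.29] shift in final axes [ 6.32 -2.    0.29]
```

View pics/p3.png

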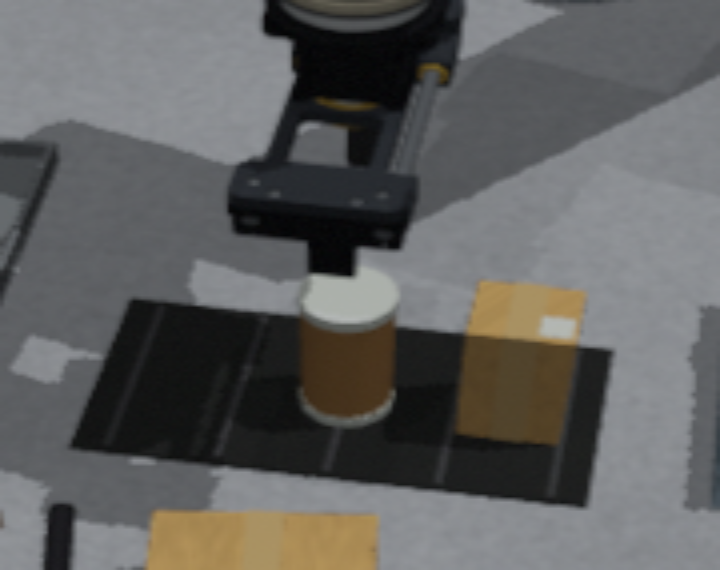

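```bash
python3 -m crank '0 0 -.35 .9 -.4 0 -1;0 0 0 .9 -.4 0 -1;0 0 0 .9 -.4 0 -1;0 0 0 .9 -.3 0 -1;0 0 0 .9 -.3 0 -1';python3 -m crank '0 0 0 .9 -.2 0 -1;0 0 0 .8 0 0 -1;0 0 0 0 0 0 -1';  python3 -c "
from h import *;to(.4647,.2417,.072,.13)"
```

```text
time: 21.6
position: [0.4786, 0.1728, 0.1954]
tool_rot: [0.662, 0.75, -0.004, -0.003]
ft_force: [-0.1, -0.5, 0.1]
grip_width: 0.087
time: 21.98
position: [0.4566, 0.2422, 0.1908]
tool_rot: [0.66, 0.751, -0.008, -0.006]
ft_force: [0.1, -0.1, 0.0]
grip_width: 0.0869
t 21.98 pos [0.4566 0.2422 0.1908] w 0.0869 f [ 0.1 -0.1  0. ]
turn [-0.23  0.01 -0.02] shift now [-0.04  0.26  2.97] shift in final axes [-0.04  0.2   2.97]
```

```bash
python3 -m crank '-.23 .01 0 -.04 .22 .3 -1;0 0 0 0 0 .8 -1;0 0 0 0 0 .8 -1;0 0 0 0 0 .4 -1;0 0 0 0 0 0 -1';  python3 -c "
from h import *;to(.4647,.2417,.072,.13)"
```

```text
time: 22.6
position: [0.4636, 0.2365, 0.0918]
tool_rot: [0.661, 0.751, -0.004, -0.001]
ft_force: [0.0, 0.1, -0.1]
grip_width: 0.0871
t 22.6 pos [0.4636 0.2365 0.0918] w 0.0871 f [ 0.   0.1 -0.1]
turn [-0.09  0.04 -0.03] shift now [0.13 0.05 0.49] shift in final axes [0.13 0.04 0.5 ]
```

```bash
python3 -m crank '-.08 .04 -.03 .13 .04 .25 -1;0 0 0 0 0 .2 -1;0 0 0 0 0 0 -1';  python3 -c "
from h import *;to(.4647,.2417,.072,.13)"
```

```text
time: 22.98
position: [0.4654, 0.2414, 0.0733]
tool_rot: [0.66, 0.751, 0.0, 0.0]
ft_force: [0.0, -0.5, 0.1]
grip_width: 0.0867
t 22.98 pos [0.4654 0.2414 0.0733] w 0.0867 f [ 0.  -0.5  0.1]
turn [ 0.01 -0.   -0.01] shift now [ 0.01 -0.02  0.03] shift in final axes [ 0.01 -0.02  0.03]
```

```bash
python3 -m crank '0 0 0 0 0 0 1;0 0 0 0 0 0 1;0 0 0 0 0 0 1;0 0 0 0 0 0 1;0 0 0 0 0 0 1' 20
python3 -m crank '0 0 0 0 0 -.3 1;0 0 0 0 0 -.7 1;0 0 0 0 0 -1 1;0 0 0 0 0 -1 1;0 0 0 0 0 -1 1' 35
python3 -c "
from h import *;to(.5857,-.0873,.24,.1)"
```

```text
time: 23.6
position: [0.4657, 0.2417, 0.0744]
tool_rot: [0.66, 0.751, 0.001, 0.001]
ft_force: [-0.4, 0.3, -1.9]
grip_width: 0.0596
time: 24.22
position: [0.4624, 0.2407, 0.2373]
tool_rot: [0.66, 0.751, -0.003, -0.002]
ft_force: [0.8, 0.9, -1.8]
grip_width: 0.0595
t 24.23 pos [0.4624 0.2407 0.2373] w 0.0595 f [ 0.8  0.9 -1.8]
turn [-0.07  0.01  0.34] shift now [-8.53  2.   -0.07] shift in final axes [-8.47  2.25 -0.07]
```

```bash
python3 -m crank '0 0 .3 -.5 .1 0 1;0 0 0 -.9 .3 0 1;0 0 0 -.9 .3 0 1;0 0 0 -.9 .3 0 1;0 0 0 -.9 .3 0 1'; python3 -m crank '0 0 0 -.9 .2 0 1;0 0 0 -.9 .2 0 1;0 0 0 -.9 .2 0 1;0 0 0 -.9 0.2 0 1;0 0 0 -.6 0 0 1'
python3 -c "
from h import *;to(.5857,-.0873,.24,.1)"
```

```text
time: 24.85
position: [0.5333, 0.0822, 0.2453]
tool_rot: [0.668, 0.744, 0.002, 0.002]
ft_force: [0.6, -0.4, -1.6]
grip_width: 0.0598
time: 25.48
position: [0.5835, -0.0876, 0.2477]
tool_rot: [0.668, 0.744, 0.003, 0.002]
ft_force: [0.2, 0.6, -1.7]
grip_width: 0.0596
t 25.48 pos [ 0.5835 -0.0876  0.2477] w 0.0596 f [ 0.2  0.6 -1.7]
turn [ 0.07 -0.01  0.08] shift now [0.   0.05 0.19] shift in final axes [0.   0.05 0.19]
```

```bash
python3 -m crank '.07 0 .08 0 0 .4 1;0 0 0 0 0 .8 1;0 0 0 0 0 1 1;0 0 0 0 0 .8 1;0 0 0 0 0 0 1'
python3 -c "
from h import *;to(.5857,-.0873,.071,.1)"
```

```text
time: 26.1
position: [0.581, -0.0846, 0.1234]
tool_rot: [0.672, 0.741, 0.0, -0.003]
ft_force: [-0.3, 0.1, -1.7]
grip_width: 0.0598
t 26.1 pos [ 0.581  -0.0846  0.1234] w 0.0598 f [-0.3  0.1 -1.7]
turn [-0.04 -0.05 -0.03] shift now [-0.08  0.11  1.31] shift in final axes [-0.08  0.11  1.31]
```

```bash
python3 -m crank '-.04 -.05 -.03 -.08 .11 .5 1;0 0 0 0 0 .5 1;0 0 0 0 0 0 1'
python3 -c "
from h import *;to(.5857,-.0873,.071,.1)"
```

```text
time: 26.48
position: [0.5872, -0.0852, 0.0858]
tool_rot: [0.67, 0.742, 0.001, 0.002]
ft_force: [0.2, -0.2, -1.6]
grip_width: 0.0596
t 26.48 pos [ 0.5872 -0.0852  0.0858] w 0.0596 f [ 0.2 -0.2 -1.6]
turn [0.04 0.01 0.02] shift now [-0.05 -0.04  0.37] shift in final axes [-0.05 -0.04  0.37]
```

```bash
python3 -m crank '.04 .01 .02 -.05 -.04 .25 1;0 0 0 0 0 .14 1;0 0 0 0 0 0 1'
python3 -c "
from h import *;to(.5857,-.0873,.07,.1)"
```

```text
time: 26.85
position: [0.5877, -0.0875, 0.0725]
tool_rot: [0.671, 0.742, 0.001, 0.002]
ft_force: [-0.0, -0.0, -2.0]
grip_width: 0.0593
t 26.85 pos [ 0.5877 -0.0875  0.0725] w 0.0593 f [-0. -0. -2.]
turn [0.06 0.02 0.01] shift now [ 0.01 -0.05  0.06] shift in final axes [ 0.01 -0.05  0.06]
```

```bash
python3 -m crank '0 0 0 0 0 .09 1;0 0 0 0 0 0 1;0 0 0 0 0 0 1'
python3 -c "
from h import *;to(.5857,-.0873,.07,.1)"
```

```text
time: 27.22
position: [0.5888, -0.0882, 0.0708]
tool_rot: [0.671, 0.742, 0.002, 0.004]
ft_force: [0.7, 0.5, -2.9]
grip_width: 0.0592
t 27.23 pos [ 0.5888 -0.0882  0.0708] w 0.0592 f [ 0.7  0.5 -2.9]
turn [0.09 0.04 0.  ] shift now [ 0.03 -0.08  0.02] shift in final axes [ 0.03 -0.07  0.02]
```

```bash
python3 -m crank '0 0 0 0 0 .06 1;0 0 0 0 0 0 1'; python3 -m crank '0 0 0 0 0 0 0.3;0 0 0 0 0 0 0;0 0 0 0 0 0 -.5;0 0 0 0 0 0 -1;0 0 0 0 0 0 -1';python3 -m crank '0 0 0 0 0 0 -1;0 0 0 0 0 -.8 -1;0 0 0 0 0 -1 -1;0 0 0 0 0 -1 -1;0 0 0 0 0 -.3 -1'; python3 -c "
from h import *;to(.5238,.3275,.19,.12)
c=viewer.camera('scene');a=c['img'][150:350,240:560,::-1];cv2.imwrite('pics/p4.png',cv2.resize(a,None,fx=2.5,fy=2.5))"
```

```text
time: 27.48
position: [0.5892, -0.0886, 0.0706]
tool_rot: [0.671, 0.742, 0.002, 0.005]
ft_force: [-0.5, -0.3, -3.6]
grip_width: 0.0593
time: 28.1
position: [0.5896, -0.0888, 0.0702]
tool_rot: [0.671, 0.742, 0.002, 0.005]
ft_force: [0.4, -0.3, 0.6]
grip_width: 0.0779
time: 28.72
position: [0.5875, -0.088, 0.1956]
tool_rot: [0.671, 0.742, 0.001, 0.003]
ft_force: [-0.2, 0.2, -0.0]
grip_width: 0.0875
t 28.73 pos [ 0.5875 -0.088   0.1956] w 0.0875 f [-0.2  0.2 -0. ]
turn [ 0.06  0.03 -0.23] shift now [10.49 -0.54  0.11] shift in final axes [10.5  -0.34  0.14]
```

View pics/p4.png

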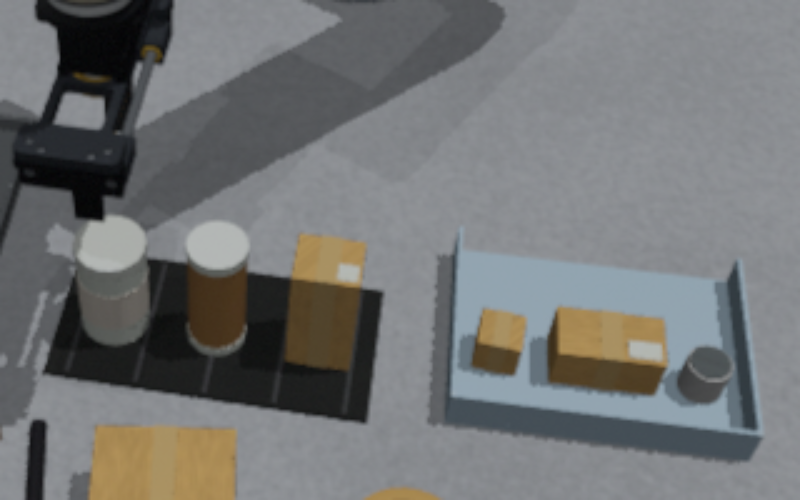

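```bash
python3 -m crank '.06 .03 -.23 .95 0 0 -1;0 0 0 1 0 0 -1;0 0 0 1 -.1 0 -1;0 0 0 1 -.1 0 -1;0 0 0 1 0 0 -1';python3 -m crank '0 0 0 1 0 0 -.6;0 0 0 1 0 0 -.6;0 0 0 1 0 0 -.6;0 0 0 1 0 0 -.6;0 0 0 1 0 0 -.6';  python3 -c "
from h import *;to(.5238,.3275,.15,.12)"
```

```text
time: 29.4
position: [0.5531, 0.11, 0.1889]
tool_rot: [0.666, 0.746, -0.003, -0.004]
ft_force: [1.1, -0.4, -0.1]
grip_width: 0.0867
time: 30.02
position: [0.5239, 0.3139, 0.1799]
tool_rot: [0.666, 0.746, -0.01, -0.008]
ft_force: [0.4, -1.2, -0.6]
grip_width: 0.0699
t 30.02 pos [0.5239 0.3139 0.1799] w 0.0699 f [ 0.4 -1.2 -0.6]
turn [-0.3   0.01 -0.07] shift now [0.34 0.06 0.75] shift in final axes [0.34 0.04 0.75]
```

```bash
python3 -m crank '-.3 .01 -.07 .33 0 0 -.6;0 0 0 0 0 .7 -.6;0 0 0 0 0 .8 -.6;0 0 0 0 0 0 -.6';  python3 -c "
from h import *;to(.5238,.3275,.02,.12)"
```

```text
time: 30.52
position: [0.5185, 0.3278, 0.1137]
tool_rot: [0.661, 0.75, -0.003, -0.001]
ft_force: [0.4, 0.1, -0.3]
grip_width: 0.0697
t 30.52 pos [0.5185 0.3278 0.1137] w 0.0697 f [ 0.4  0.1 -0.3]
turn [-0.06  0.03  0.06] shift now [-0.02  0.14  2.34] shift in final axes [-0.02  0.13  2.34]
```

```bash
python3 -m crank '-.06 .03 .06 0 .13 .4 -.6;0 0 0 0 0 .5 -.6;0 0 0 0 0 0 -.6';  python3 -c "
from h import *;to(.5238,.3275,.02,.12)
c=viewer.camera('scene');a=c['img'][210:340,405:560,::-1];cv2.imwrite('pics/p5.png',cv2.resize(a,None,fx=4.5,fy=4.5))"
```

```text
time: 30.9
position: [0.526, 0.3274, 0.0775]
tool_rot: [0.664, 0.748, 0.002, 0.001]
ft_force: [0.7, 0.3, -0.4]
grip_width: 0.0696
t 30.9 pos [0.526  0.3274 0.0775] w 0.0696 f [ 0.7  0.3 -0.4]
turn [ 0.05 -0.   -0.02] shift now [ 0.01 -0.06  1.44] shift in final axes [ 0.01 -0.05  1.44]
```

View pics/p5.png

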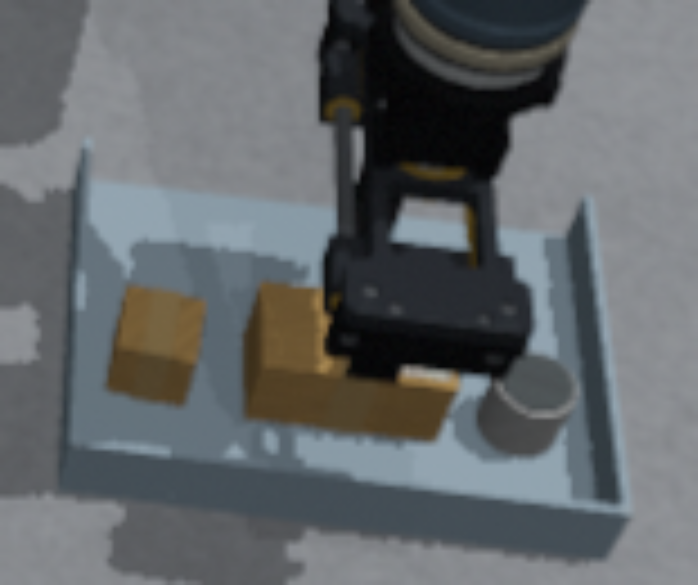

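```bash
python3 -m crank '.05 0 0 0 -.05 .4 -.6;0 0 0 0 0 .5 -.6;0 0 0 0 0 0 -.6';  python3 -c "
from h import *;to(.5238,.3275,.022,.12)"
```

```text
time: 31.32
position: [0.5267, 0.328, 0.0428]
tool_rot: [0.664, 0.747, 0.003, 0.001]
ft_force: [0.7, 0.3, 0.4]
grip_width: 0.0699
t 31.32 pos [0.5267 0.328  0.0428] w 0.0699 f [0.7 0.3 0.4]
turn [ 0.08 -0.02 -0.03] shift now [-0.   -0.08  0.52] shift in final axes [-0.   -0.07  0.52]
```

```bash
python3 -m crank '.08 -.02 -.03 0 -.08 .3 -.6;0 0 0 0 0 .2 -.6;0 0 0 0 0 0 -.6';  python3 -c "
from h import *;to(.5238,.3275,.022,.12)"
```

```text
time: 31.7
position: [0.5241, 0.328, 0.0226]
tool_rot: [0.663, 0.748, 0.001, 0.0]
ft_force: [0.0, 0.2, 0.4]
grip_width: 0.0698
t 31.7 pos [0.5241 0.328  0.0226] w 0.0698 f [0.  0.2 0.4]
turn [ 0.01 -0.01  0.  ] shift now [-0.01 -0.01  0.01] shift in final axes [-0.01 -0.01  0.01]
```

```bash
python3 -m crank '0 0 0 0 0 0 1;0 0 0 0 0 0 1;0 0 0 0 0 0 1;0 0 0 0 0 0 1;0 0 0 0 0 0 1' 30
python3 -m crank '0 0 0 0 0 -.2 1;0 0 0 0 0 -.4 1;0 0 0 0 0 -.6 1;0 0 0 0 0 -1 1;0 0 0 0 0 -1 1' 40
python3 -c "
from h import *;to(.505,-.322,.24,.14)"
```

```text
time: 32.33
position: [0.5246, 0.3282, 0.0232]
tool_rot: [0.663, 0.748, 0.001, 0.0]
ft_force: [0.1, -0.2, -0.5]
grip_width: 0.0496
time: 32.95
position: [0.5213, 0.3268, 0.1538]
tool_rot: [0.663, 0.748, -0.003, -0.002]
ft_force: [-0.6, 0.0, -1.5]
grip_width: 0.0494
t 32.95 pos [0.5213 0.3268 0.1538] w 0.0494 f [-0.6  0.  -1.5]
turn [-0.08  0.01 -0.23] shift now [-16.06  -2.37  -2.12] shift in final axes [-16.    -2.67  -2.16]
```

```bash
python3 -m crank '-.08 0 -.2 -.4 0 -.8 1;0 0 0 -.8 0 -.8 1;0 0 0 -1 0 -.5 1;0 0 0 -1 -.1 0 1;0 0 0 -1 -.1 0 1'
python3 -c "
from h import *;to(.505,-.322,.24,.14)"
python3 -m crank '0 0 0 -1 -.1 0 1;0 0 0 -1 -.1 0 1;0 0 0 -1 -.2 0 1;0 0 0 -1 -.2 0 1;0 0 0 -1 -.2 0 1'
python3 -c "
from h import *;to(.505,-.322,.24,.14)"
```

```text
time: 33.58
position: [0.5378, 0.1584, 0.2511]
tool_rot: [0.654, 0.756, 0.006, 0.005]
ft_force: [-0.4, 0.2, -3.0]
grip_width: 0.0497
t 33.58 pos [0.5378 0.1584 0.2511] w 0.0497 f [-0.4  0.2 -3. ]
turn [ 0.19 -0.01  0.06] shift now [-11.76  -2.55   0.23] shift in final axes [-11.78  -2.49   0.28]
time: 34.2
position: [0.5328, -0.0504, 0.2565]
tool_rot: [0.654, 0.757, 0.008, 0.008]
ft_force: [0.2, 0.6, -2.0]
grip_width: 0.05
t 34.2 pos [ 0.5328 -0.0504  0.2565] w 0.05 f [ 0.2  0.6 -2. ]
turn [0.26 0.01 0.06] shift now [-6.62 -1.68  0.38] shift in final axes [-6.63 -1.64  0.41]
```

```bash
python3 -m crank '.2 0 .06 -1 -.2 0 1;0 0 0 -1 -.2 0 1;0 0 0 -1 -.3 0 1;0 0 0 -1 -.3 0 1;0 0 0 -1 -.2 0 1'
python3 -m crank '0 0 0 -.8 -.1 0 1;0 0 0 -.4 0 0 1;0 0 0 0 0 0 1'
python3 -c "
from h import *;to(.505,-.322,.14,.14)
c=viewer.camera('top');save(c,'top5')"
```

```text
time: 34.83
position: [0.5102, -0.2607, 0.262]
tool_rot: [0.656, 0.755, 0.002, 0.004]
ft_force: [0.3, 0.9, -1.5]
grip_width: 0.0495
time: 35.2
position: [0.5116, -0.3121, 0.2646]
tool_rot: [0.658, 0.753, 0.002, 0.005]
ft_force: [-0.3, 0.9, -2.2]
grip_width: 0.0496
t 35.2 pos [ 0.5116 -0.3121  0.2646] w 0.0496 f [-0.3  0.9 -2.2]
turn [ 0.11  0.05 -0.05] shift now [-0.21 -0.23  3.11] shift in final axes [-0.22 -0.2   3.11]
```

View pics/top5.png

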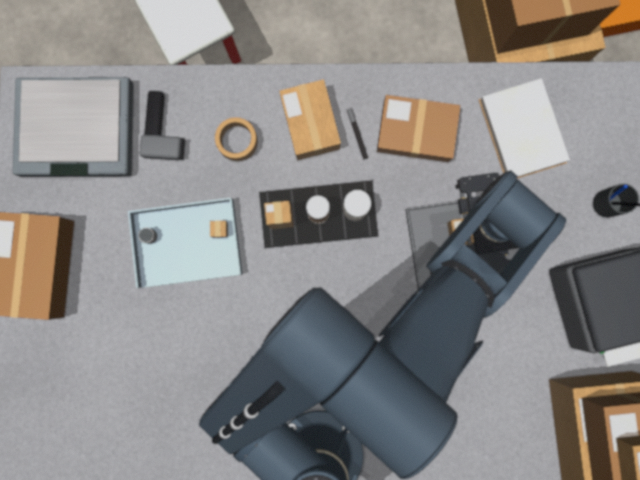

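```bash
python3 -m crank '.11 .05 -.05 -.2 -.2 .4 1;0 0 0 0 0 .8 1;0 0 0 0 0 1 1;0 0 0 0 0 1 1;0 0 0 0 0 0 1'
python3 -c "
from h import *;to(.505,-.322,.03,.14)"
```

```text
time: 35.88
position: [0.5027, -0.3146, 0.1307]
tool_rot: [0.653, 0.758, -0.0, -0.003]
ft_force: [-0.6, 0.4, -2.3]
grip_width: 0.0493
t 35.88 pos [ 0.5027 -0.3146  0.1307] w 0.0493 f [-0.6  0.4 -2.3]
turn [-0.05 -0.06  0.1 ] shift now [-0.2   0.04  2.52] shift in final axes [-0.19  0.03  2.52]
```

```bash
python3 -m crank '-.05 -.06 .1 -.2 0 .6 1;0 0 0 0 0 .8 1;0 0 0 0 0 .6 1;0 0 0 0 0 0.2 1;0 0 0 0 0 0 1'
python3 -c "
from h import *;to(.505,-.322,.021,.14)"
```

```text
time: 36.5
position: [0.5084, -0.3246, 0.0471]
tool_rot: [0.654, 0.756, -0.001, 0.006]
ft_force: [-0.3, 0.2, -2.7]
grip_width: 0.0497
t 36.5 pos [ 0.5084 -0.3246  0.0471] w 0.0497 f [-0.3  0.2 -2.7]
turn [0.07 0.1  0.05] shift now [ 0.08 -0.08  0.65] shift in final axes [ 0.08 -0.07  0.65]
```

```bash
python3 -m crank '.07 .1 .05 0 0 .35 1;0 0 0 0 0 .25 1;0 0 0 0 0 0 1'
python3 -c "
from h import *;to(.505,-.322,.0205,.14)"
```

```text
time: 36.88
position: [0.5101, -0.326, 0.0243]
tool_rot: [0.656, 0.755, -0.0, 0.002]
ft_force: [-1.0, 0.2, -3.0]
grip_width: 0.0498
t 36.88 pos [ 0.5101 -0.326   0.0243] w 0.0498 f [-1.   0.2 -3. ]
turn [0.03 0.04 0.  ] shift now [ 0.12 -0.11  0.09] shift in final axes [ 0.12 -0.11  0.09]
```

```bash
python3 -m crank '.03 .04 0 0 0 .09 1;0 0 0 0 0 0 1'; python3 -m crank '0 0 0 0 0 .07 1;0 0 0 0 0 0 1'
```

```text
time: 37.12
position: [0.5103, -0.3263, 0.0207]
tool_rot: [0.656, 0.755, 0.0, 0.0]
ft_force: [0.5, -0.7, -2.3]
grip_width: 0.0497
time: 37.38
position: [0.5108, -0.3268, 0.0211]
tool_rot: [0.656, 0.755, -0.0, 0.001]
ft_force: [-0.1, -0.9, -2.5]
grip_width: 0.05
```

```bash
python3 -m crank '0 0 0 0 0 0 0.2;0 0 0 0 0 0 0;0 0 0 0 0 0 -.5;0 0 0 0 0 0 -.7;0 0 0 0 0 0 -.7';python3 -m crank '0 0 0 0 0 -.3 -1;0 0 0 0 0 -.8 -1;0 0 0 0 0 -1 -1;0 0 0 0 0 -1 -1;0 0 0 0 0 -1 -1'; python3 -c "
from h import *;to(.5668,.0906,.21,.1)
c=viewer.camera('scene');a=c['img'][170:300,140:420,::-1];cv2.imwrite('pics/p6.png',cv2.resize(a,None,fx=2.8,fy=2.8))"
```

```text
time: 38.0
position: [0.5114, -0.3273, 0.0214]
tool_rot: [0.656, 0.755, -0.0, 0.002]
ft_force: [0.3, -0.4, 0.3]
grip_width: 0.0707
time: 38.62
position: [0.5095, -0.3257, 0.1898]
tool_rot: [0.656, 0.755, 0.0, -0.001]
ft_force: [-0.2, -0.2, 0.2]
grip_width: 0.0872
t 38.62 pos [ 0.5095 -0.3257  0.1898] w 0.0872 f [-0.2 -0.2  0.2]
turn [-0.01 -0.01  0.46] shift now [10.11  2.87 -0.5 ] shift in final axes [10.21  2.46 -0.51]
```

View pics/p6.png

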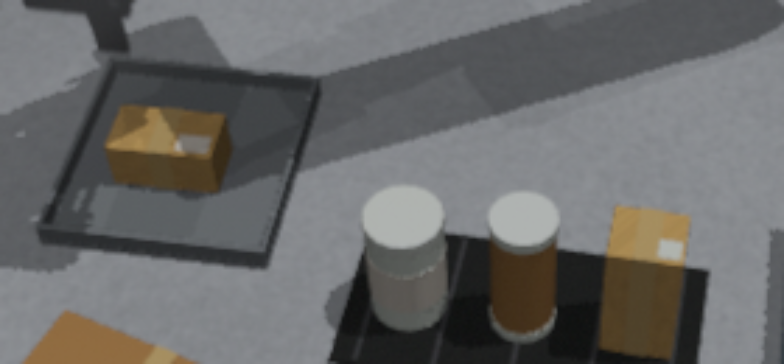

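```bash
python3 -c "
from h import *;to(.5893,-.0886,.19,.1)"
python3 -m crank '0 0 .46 .9 .4 0 -1;0 0 0 .9 .4 0 -1;0 0 0 .9 .4 0 -1;0 0 0 .9 .4 0 -1;0 0 0 .9 .4 0 -1';python3 -m crank '0 0 0 .6 .2 0 -1;0 0 0 .3 0.1 0 -1;0 0 0 0 0 0 -1'
python3 -c "
from h import *;to(.5893,-.0886,.19,.1)"
```

```text
t 38.67 pos [ 0.5123 -0.328   0.1959] w 0.087 f [ 0.6 -1.4  3.1]
turn [0.07 0.08 0.46] shift now [5.66 2.74 0.12] shift in final axes [5.76 2.51 0.15]
time: 39.3
position: [0.5758, -0.1403, 0.2022]
tool_rot: [0.674, 0.739, 0.001, 0.012]
ft_force: [0.5, -1.0, -0.7]
grip_width: 0.0867
time: 39.67
position: [0.5851, -0.0996, 0.2036]
tool_rot: [0.672, 0.74, 0.001, 0.013]
ft_force: [0.7, -0.3, 0.1]
grip_width: 0.0868
t 39.67 pos [ 0.5851 -0.0996  0.2036] w 0.0868 f [ 0.7 -0.3  0.1]
turn [ 0.22  0.21 -0.04] shift now [0.27 0.12 0.34] shift in final axes [0.26 0.13 0.34]
```

```bash
python3 -m crank '.22 .21 -.04 .27 .12 .3 -1;0 0 0 0 0 .8 -1;0 0 0 0 0 .8 -1;0 0 0 0 0 .8 -1;0 0 0 0 0 0 -1'
python3 -c "
from h import *;to(.5893,-.0886,.0703,.1)"
```

```text
time: 40.3
position: [0.5903, -0.0918, 0.0907]
tool_rot: [0.673, 0.74, 0.0, -0.001]
ft_force: [-0.1, -0.0, 0.2]
grip_width: 0.0875
t 40.3 pos [ 0.5903 -0.0918  0.0907] w 0.0875 f [-0.1 -0.   0.2]
turn [-0.02 -0.03 -0.07] shift now [ 0.08 -0.02  0.51] shift in final axes [ 0.08 -0.02  0.51]
```

```bash
python3 -m crank '-.02 -.03 -.07 .08 -.02 .3 -1;0 0 0 0 0 .2 -1;0 0 0 0 0 0 -1'
python3 -c "
from h import *;to(.5893,-.0886,.0703,.1)"
```

```text
time: 40.67
position: [0.5908, -0.0897, 0.0712]
tool_rot: [0.671, 0.741, 0.001, 0.002]
ft_force: [-0.2, -0.2, 0.3]
grip_width: 0.0871
t 40.67 pos [ 0.5908 -0.0897  0.0712] w 0.0871 f [-0.2 -0.2  0.3]
turn [ 0.04  0.02 -0.  ] shift now [ 0.03 -0.04  0.02] shift in final axes [ 0.03 -0.04  0.02]
```

```bash
python3 -m crank '0 0 0 0 0 0 1;0 0 0 0 0 0 1;0 0 0 0 0 0 1;0 0 0 0 0 0 1;0 0 0 0 0 0 1' 20
python3 -m crank '0 0 0 0 0 -.3 1;0 0 0 0 0 -.7 1;0 0 0 0 0 -1 1;0 0 0 0 0 -1 1;0 0 0 0 0 -1 1' 35
python3 -c "
from h import *;to(.4657,.2407,.24,.13)"
```

```text
time: 41.3
position: [0.5912, -0.0898, 0.073]
tool_rot: [0.671, 0.742, 0.001, 0.003]
ft_force: [0.1, 0.3, -0.5]
grip_width: 0.0596
time: 41.92
position: [0.5884, -0.0885, 0.235]
tool_rot: [0.671, 0.741, -0.0, -0.001]
ft_force: [0.5, -0.5, -2.3]
grip_width: 0.0594
t 41.92 pos [ 0.5884 -0.0885  0.235 ] w 0.0594 f [ 0.5 -0.5 -2.3]
turn [-0.03 -0.02 -0.35] shift now [ 8.49 -2.24 -0.11] shift in final axes [ 8.56 -1.98 -0.12]
```

```bash
python3 -m crank '0 0 -.35 .5 -.1 0 1;0 0 0 .9 -.3 0 1;0 0 0 .9 -.3 0 1;0 0 0 .9 -.3 0 1;0 0 0 .9 -.3 0 1'; python3 -m crank '0 0 0 .9 -.2 0 1;0 0 0 .9 -.2 0 1;0 0 0 .9 -.1 0 1;0 0 0 .9 -.1 0 1;0 0 0 .7 0 0 1'
python3 -c "
from h import *;to(.4657,.2407,.2,.13)"
```

```text
time: 42.55
position: [0.512, 0.073, 0.2344]
tool_rot: [0.659, 0.752, 0.0, -0.001]
ft_force: [0.8, 0.3, -1.8]
grip_width: 0.0595
time: 43.18
position: [0.4511, 0.2491, 0.2281]
tool_rot: [0.657, 0.754, -0.006, -0.008]
ft_force: [-1.0, -0.0, -2.4]
grip_width: 0.0594
t 43.17 pos [0.4511 0.2491 0.2281] w 0.0594 f [-1.  -0.  -2.4]
turn [-0.23 -0.05  0.08] shift now [-0.26  0.35  0.69] shift in final axes [-0.25  0.33  0.7 ]
```

```bash
python3 -m crank '-.23 -.05 .08 -.25 .3 .2 1;0 0 0 0 0 .8 1;0 0 0 0 0 .8 1;0 0 0 0 0 .5 1;0 0 0 0 0 0 1'
python3 -c "
from h import *;to(.4657,.2407,.077,.13)"
```

```text
time: 43.8
position: [0.4577, 0.2411, 0.1282]
tool_rot: [0.657, 0.754, -0.004, -0.002]
ft_force: [-1.3, -0.0, -1.4]
grip_width: 0.0595
t 43.8 pos [0.4577 0.2411 0.1282] w 0.0595 f [-1.3 -0.  -1.4]
turn [-0.1   0.02  0.08] shift now [-0.03  0.21  1.28] shift in final axes [-0.03  0.2   1.28]
```

```bash
python3 -m crank '-.1 .02 .08 -.03 .2 .5 1;0 0 0 0 0 .4 1;0 0 0 0 0 0 1'
python3 -c "
from h import *;to(.4657,.2407,.077,.13)"
```

```text
time: 44.18
position: [0.4662, 0.24, 0.0923]
tool_rot: [0.66, 0.751, 0.001, 0.001]
ft_force: [-0.1, 0.3, -1.5]
grip_width: 0.06
t 44.17 pos [0.4662 0.24   0.0923] w 0.06 f [-0.1  0.3 -1.5]
turn [ 0.02  0.   -0.  ] shift now [ 0.02 -0.01  0.38] shift in final axes [ 0.02 -0.01  0.38]
```

```bash
python3 -m crank '.02 0 0 .02 0 .25 1;0 0 0 0 0 .1 1;0 0 0 0 0 0 1'
python3 -c "
from h import *;to(.4657,.2407,.0765,.13)"
```

```text
time: 44.55
position: [0.4674, 0.241, 0.0793]
tool_rot: [0.66, 0.751, 0.002, 0.001]
ft_force: [-0.0, -0.1, -2.4]
grip_width: 0.0595
t 44.55 pos [0.4674 0.241  0.0793] w 0.0595 f [-0.  -0.1 -2.4]
turn [ 0.04 -0.   -0.  ] shift now [-0.   -0.04  0.07] shift in final axes [-0.   -0.04  0.07]
```

```bash
python3 -m crank '.04 0 0 0 -.04 .08 1;0 0 0 0 0 0 1'
python3 -c "
from h import *;to(.4657,.2407,.0765,.13)"
```

```text
time: 44.8
position: [0.4667, 0.2412, 0.0771]
tool_rot: [0.66, 0.752, 0.001, 0.001]
ft_force: [0.5, 1.0, -2.2]
grip_width: 0.0593
t 44.8 pos [0.4667 0.2412 0.0771] w 0.0593 f [ 0.5  1.  -2.2]
turn [ 0.03 -0.01  0.  ] shift now [-0.01 -0.03  0.02] shift in final axes [-0.01 -0.03  0.02]
```

Within about 1 mm. Release and compare with the first picture.

```bash
python3 -m crank '0 0 0 0 -.03 .04 1;0 0 0 0 0 0 1'; python3 -m crank '0 0 0 0 0 0 0.3;0 0 0 0 0 0 0;0 0 0 0 0 0 -.5;0 0 0 0 0 0 -1;0 0 0 0 0 0 -1';python3 -m crank '0 0 0 0 0 0 -1;0 0 0 0 0 -.8 -1;0 0 0 0 0 -1 -1;0 0 0 0 0 -1 -1;0 0 0 0 0 -.3 -1'; python3 -c "
from h import *;to(.5787,.0009,.19,.1)"
```

```text
time: 45.05
position: [0.4667, 0.2414, 0.0771]
tool_rot: [0.66, 0.752, 0.003, 0.002]
ft_force: [0.2, -0.9, -2.2]
grip_width: 0.0594
time: 45.68
position: [0.4665, 0.2414, 0.0768]
tool_rot: [0.66, 0.752, 0.003, 0.001]
ft_force: [0.1, 0.1, 0.4]
grip_width: 0.0779
time: 46.3
position: [0.4651, 0.2408, 0.2026]
tool_rot: [0.66, 0.752, 0.001, 0.0]
ft_force: [-0.7, 0.2, -0.1]
grip_width: 0.0871
t 46.3 pos [0.4651 0.2408 0.2026] w 0.0871 f [-0.7  0.2 -0.1]
turn [ 0.02 -0.01  0.34] shift now [-6.32  2.04  0.31] shift in final axes [-6.25  2.23  0.32]
```

```bash
python3 -m crank '0 0 .35 -.9 .3 0 -1;0 0 0 -.9 .3 0 -1;0 0 0 -.9 .3 0 -1;0 0 0 -.9 .3 0 -1;0 0 0 -.9 .3 0 -1';python3 -m crank '0 0 0 -.9 .3 0 -1;0 0 0 -.6 .2 0 -1;0 0 0 0 0 0 -1'
python3 -c "
from h import *;to(.5785,.001,.12,.1)
c=viewer.camera('scene');a=c['img'][215:340,405:560,::-1];cv2.imwrite('pics/s_bay2.png',cv2.resize(a,None,fx=4.6,fy=4.6,interpolation=cv2.INTER_CUBIC))"
```

```text
time: 46.92
position: [0.5428, 0.066, 0.1998]
tool_rot: [0.669, 0.743, -0.0, -0.002]
ft_force: [0.0, 0.2, 0.4]
grip_width: 0.0869
time: 47.3
position: [0.5689, 0.0041, 0.196]
tool_rot: [0.671, 0.742, -0.002, -0.004]
ft_force: [-0.1, 0.7, 0.0]
grip_width: 0.0871
t 47.3 pos [0.5689 0.0041 0.196 ] w 0.0871 f [-0.1  0.7  0. ]
turn [-0.09 -0.04 -0.  ] shift now [-0.11  0.25  1.9 ] shift in final axes [-0.1   0.23  1.9 ]
```

View pics/s_bay2.png

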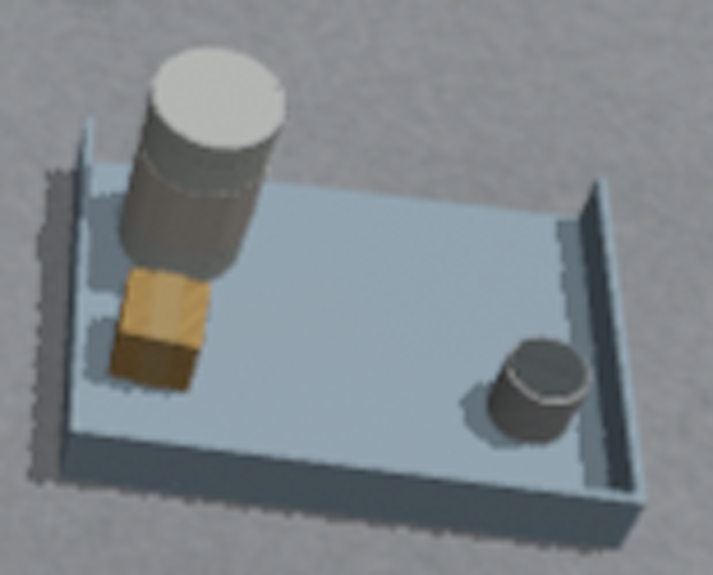

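Tub is back at crop (217,98) versus (216,98) at the start, which is within 1 mm. The cube box and tin look unmoved. Next the tube.

```bash
python3 -m crank '-.09 -.04 0 -.1 .23 .2 -1;0 0 0 0 0 .8 -1;0 0 0 0 0 .8 -1;0 0 0 0 0 .6 -1;0 0 0 0 0 0 -1'
python3 -c "
from h import *;to(.5785,.001,.077,.1)"
```

```text
time: 47.98
position: [0.5766, 0.0078, 0.095]
tool_rot: [0.668, 0.744, 0.0, -0.001]
ft_force: [0.0, 0.7, 1.3]
grip_width: 0.0869
t 47.98 pos [0.5766 0.0078 0.095 ] w 0.0869 f [0.  0.7 1.3]
turn [-0.02 -0.02  0.09] shift now [-0.17  0.03  0.45] shift in final axes [-0.17  0.03  0.45]
```

```bash
python3 -m crank '0 0 .09 -.17 .03 .3 -1;0 0 0 0 0 .15 -1;0 0 0 0 0 0 -1'
python3 -c "
from h import *;to(.5785,.001,.077,.1)"
```

```text
time: 48.35
position: [0.5801, 0.0015, 0.0774]
tool_rot: [0.671, 0.742, 0.001, 0.0]
ft_force: [-0.2, 0.5, -0.9]
grip_width: 0.087
t 48.35 pos [0.5801 0.0015 0.0774] w 0.087 f [-0.2  0.5 -0.9]
turn [ 0.02 -0.01  0.01] shift now [-0.01 -0.04  0.01] shift in final axes [-0.01 -0.04  0.01]
```

```bash
python3 -m crank '0 0 0 0 0 0 1;0 0 0 0 0 0 1;0 0 0 0 0 0 1;0 0 0 0 0 0 1;0 0 0 0 0 0 1' 20
python3 -m crank '0 0 0 0 0 -.3 1;0 0 0 0 0 -.7 1;0 0 0 0 0 -1 1;0 0 0 0 0 -1 1;0 0 0 0 0 -1 1' 35
python3 -c "
from h import *;to(.4545,.3118,.24,.13)"
```

```text
time: 48.98
position: [0.581, 0.0013, 0.079]
tool_rot: [0.671, 0.742, 0.002, 0.002]
ft_force: [0.5, -1.0, -0.8]
grip_width: 0.0498
time: 49.6
position: [0.5776, 0.0016, 0.2419]
tool_rot: [0.671, 0.742, -0.0, -0.002]
ft_force: [0.9, -0.2, -1.5]
grip_width: 0.0496
t 49.6 pos [0.5776 0.0016 0.2419] w 0.0496 f [ 0.9 -0.2 -1.5]
turn [-0.04 -0.03 -0.34] shift now [ 8.02 -2.29  0.08] shift in final axes [ 8.09 -2.05  0.05]
```

```bash
python3 -m crank '0 0 -.35 .5 -.1 0 1;0 0 0 .9 -.3 0 1;0 0 0 .9 -.3 0 1;0 0 0 .9 -.3 0 1;0 0 0 .9 -.3 0 1'; python3 -m crank '0 0 0 .9 -.2 0 1;0 0 0 .9 -.1 0 1;0 0 0 .9 -.1 0 1;0 0 0 .7 -.1 0 1;0 0 0 .3 0 0 1'
python3 -c "
from h import *;to(.4545,.3118,.2,.13)"
```

```text
time: 50.22
position: [0.502, 0.1618, 0.2439]
tool_rot: [0.66, 0.752, 0.0, -0.001]
ft_force: [0.2, 0.2, -0.9]
grip_width: 0.0498
time: 50.85
position: [0.4508, 0.3131, 0.2392]
tool_rot: [0.657, 0.754, -0.006, -0.006]
ft_force: [-0.5, -0.2, -1.1]
grip_width: 0.0496
t 50.85 pos [0.4508 0.3131 0.2392] w 0.0496 f [-0.5 -0.2 -1.1]
turn [-0.18 -0.01  0.09] shift now [-0.04  0.1   0.98] shift in final axes [-0.04  0.09  0.98]
```

```bash
python3 -m crank '-.18 0 .09 -.04 .05 .3 1;0 0 0 0 0 .8 1;0 0 0 0 0 .8 1;0 0 0 0 0 .7 1;0 0 0 0 0 0 1'
python3 -c "
from h import *;to(.4545,.3118,.083,.13)"
```

```text
time: 51.48
position: [0.4504, 0.3111, 0.1309]
tool_rot: [0.658, 0.753, -0.002, -0.0]
ft_force: [0.5, 0.6, -0.4]
grip_width: 0.0496
t 51.48 pos [0.4504 0.3111 0.1309] w 0.0496 f [ 0.5  0.6 -0.4]
turn [-0.04  0.02  0.04] shift now [0.   0.11 1.2 ] shift in final axes [0.  0.1 1.2]
```

```bash
python3 -m crank '-.04 .02 .04 0 .1 .5 1;0 0 0 0 0 .4 1;0 0 0 0 0 0 1'
python3 -c "
from h import *;to(.4545,.3118,.083,.13)"
```

```text
time: 51.85
position: [0.456, 0.3118, 0.0961]
tool_rot: [0.66, 0.752, 0.002, 0.001]
ft_force: [-0.1, 0.2, -0.8]
grip_width: 0.0496
t 51.85 pos [0.456  0.3118 0.0961] w 0.0496 f [-0.1  0.2 -0.8]
turn [ 0.04 -0.01 -0.  ] shift now [ 0.   -0.04  0.33] shift in final axes [ 0.   -0.04  0.33]
```

```bash
python3 -m crank '.04 0 0 0 -.05 .2 1;0 0 0 0 0 .1 1;0 0 0 0 0 0 1'
python3 -c "
from h import *;to(.4545,.3118,.083,.13)"
```

```text
time: 52.22
position: [0.4549, 0.3121, 0.0852]
tool_rot: [0.66, 0.752, 0.002, 0.0]
ft_force: [0.1, 1.4, -1.7]
grip_width: 0.0497
t 52.23 pos [0.4549 0.3121 0.0852] w 0.0497 f [ 0.1  1.4 -1.7]
turn [ 0.04 -0.02  0.  ] shift now [-0.01 -0.01  0.05] shift in final axes [-0.01 -0.01  0.05]
```

```bash
python3 -m crank '.04 0 0 0 0 .08 1;0 0 0 0 0 0 1'; python3 -m crank '0 0 0 0 0 .03 1;0 0 0 0 0 0 1'
python3 -c "
from h import *;to(.4545,.3118,.0825,.13)"
```

```text
time: 52.48
position: [0.4553, 0.3125, 0.0829]
tool_rot: [0.66, 0.752, 0.001, -0.001]
ft_force: [-0.0, 0.4, -1.1]
grip_width: 0.0496
time: 52.72
position: [0.4556, 0.3126, 0.0828]
tool_rot: [0.66, 0.752, 0.001, -0.0]
ft_force: [-0.3, -0.1, -1.8]
grip_width: 0.0496
t 52.73 pos [0.4556 0.3126 0.0828] w 0.0496 f [-0.3 -0.1 -1.8]
turn [ 0.02 -0.03  0.  ] shift now [-0.02 -0.03  0.01] shift in final axes [-0.02 -0.03  0.01]
```

```bash
python3 -m crank '0 0 0 0 0 0 0.3;0 0 0 0 0 0 0;0 0 0 0 0 0 -.5;0 0 0 0 0 0 -1;0 0 0 0 0 0 -1';python3 -m crank '0 0 0 0 0 0 -1;0 0 0 0 0 -.8 -1;0 0 0 0 0 -1 -1;0 0 0 0 0 -1 -1;0 0 0 0 0 -.3 -1'; python3 -c "
from h import *;to(.5672,.0906,.19,.1)"
```

```text
time: 53.35
position: [0.4558, 0.3127, 0.0825]
tool_rot: [0.66, 0.752, 0.002, -0.0]
ft_force: [-0.4, -0.3, 0.5]
grip_width: 0.0719
time: 53.98
position: [0.4547, 0.3118, 0.208]
tool_rot: [0.66, 0.752, -0.001, -0.001]
ft_force: [-0.1, -0.3, -0.6]
grip_width: 0.0866
t 53.98 pos [0.4547 0.3118 0.208 ] w 0.0866 f [-0.1 -0.3 -0.6]
turn [-0.03 -0.02  0.34] shift now [-5.85  2.07  0.43] shift in final axes [-5.78  2.25  0.45]
```

```bash
python3 -m crank '0 0 .35 -.9 .3 0 -1;0 0 0 -.9 .3 0 -1;0 0 0 -.9 .3 0 -1;0 0 0 -.9 .3 0 -1;0 0 0 -.9 .3 0 -1';python3 -m crank '0 0 0 -.7 .3 0 -1;0 0 0 -.4 .2 0 -1;0 0 0 0 0 0 -1'
python3 -c "
from h import *;to(.5672,.0906,.19,.1)
c=viewer.camera('scene');a=c['img'][215:340,405:560,::-1];cv2.imwrite('pics/s_bay3.png',cv2.resize(a,None,fx=4.6,fy=4.6,interpolation=cv2.INTER_CUBIC))"
```

```text
time: 54.6
position: [0.5324, 0.1368, 0.2046]
tool_rot: [0.669, 0.743, -0.002, -0.003]
ft_force: [-0.8, -1.0, -0.6]
grip_width: 0.0872
time: 54.98
position: [0.5568, 0.0916, 0.2013]
tool_rot: [0.671, 0.742, -0.004, -0.005]
ft_force: [-0.3, 0.3, 0.1]
grip_width: 0.0872
t 54.98 pos [0.5568 0.0916 0.2013] w 0.0872 f [-0.3  0.3  0.1]
turn [-0.14 -0.03  0.  ] shift now [-0.05  0.26  0.28] shift in final axes [-0.05  0.26  0.28]
```

View pics/s_bay3.png

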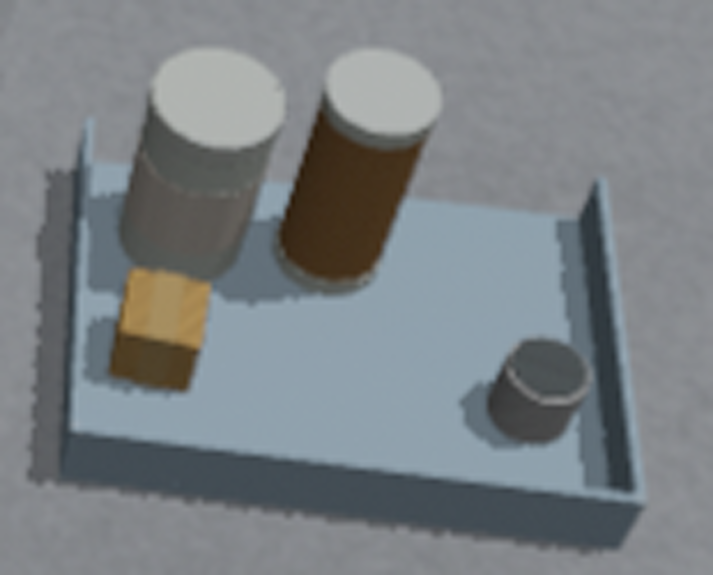

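```bash
python3 -m crank '-.14 -.03 0 -.05 .22 .3 -1;0 0 0 0 0 .8 -1;0 0 0 0 0 .8 -1;0 0 0 0 0 .7 -1;0 0 0 0 0 0 -1'
python3 -c "
from h import *;to(.5672,.0906,.0752,.1)"
```

```text
time: 55.65
position: [0.5637, 0.0969, 0.0922]
tool_rot: [0.668, 0.744, 0.001, -0.001]
ft_force: [-0.8, 0.1, 0.2]
grip_width: 0.0872
t 55.65 pos [0.5637 0.0969 0.0922] w 0.0872 f [-0.8  0.1  0.2]
turn [ 0.   -0.02  0.1 ] shift now [-0.17  0.07  0.43] shift in final axes [-0.17  0.07  0.43]
```

```bash
python3 -m crank '0 -.02 .1 -.17 .05 .25 -1;0 0 0 0 0 .15 -1;0 0 0 0 0 0 -1'
python3 -c "
from h import *;to(.5672,.0906,.0752,.1)"
```

```text
time: 56.02
position: [0.5682, 0.0909, 0.077]
tool_rot: [0.671, 0.742, 0.001, 0.002]
ft_force: [-0.6, 0.4, 0.5]
grip_width: 0.087
t 56.02 pos [0.5682 0.0909 0.077 ] w 0.087 f [-0.6  0.4  0.5]
turn [0.05 0.01 0.01] shift now [-0.01 -0.03  0.05] shift in final axes [-0.01 -0.03  0.05]
```

```bash
python3 -m crank '0 0 0 0 0 0 1;0 0 0 0 0 0 1;0 0 0 0 0 0 1;0 0 0 0 0 0 1;0 0 0 0 0 0 1' 20
python3 -m crank '0 0 0 0 0 -.3 1;0 0 0 0 0 -.7 1;0 0 0 0 0 -1 1;0 0 0 0 0 -1 1;0 0 0 0 0 -1 1' 35
python3 -c "
from h import *;to(.4477,.3922,.24,.1)"
```

```text
time: 56.65
position: [0.5685, 0.0908, 0.0787]
tool_rot: [0.671, 0.742, 0.002, 0.002]
ft_force: [-0.1, -0.6, -0.0]
grip_width: 0.0479
time: 57.28
position: [0.5642, 0.091, 0.2398]
tool_rot: [0.671, 0.742, -0.002, -0.002]
ft_force: [0.7, -1.0, -3.4]
grip_width: 0.0478
t 57.27 pos [0.5642 0.091  0.2398] w 0.0478 f [ 0.7 -1.  -3.4]
turn [-0.06 -0.01  0.  ] shift now [ 7.78 -2.15  0.01] shift in final axes [ 7.78 -2.15 -0.  ]
```

```bash
python3 -m crank '-.06 0 0 .5 -.1 0 1;0 0 0 .9 -.3 0 1;0 0 0 .9 -.3 0 1;0 0 0 .9 -.3 0 1;0 0 0 .9 -.3 0 1'; python3 -m crank '0 0 0 .9 -.2 0 1;0 0 0 .9 -.2 0 1;0 0 0 .9 -.1 0 1;0 0 0 .5 -.1 0 1;0 0 0 0 0 0 1'
python3 -c "
from h import *;to(.4477,.3922,.2,.1)"
```

```text
time: 57.9
position: [0.4911, 0.2543, 0.2373]
tool_rot: [0.673, 0.74, -0.0, -0.001]
ft_force: [1.2, -0.0, -2.4]
grip_width: 0.0477
time: 58.52
position: [0.4397, 0.3867, 0.2269]
tool_rot: [0.67, 0.742, -0.01, -0.007]
ft_force: [-0.2, -0.9, -2.5]
grip_width: 0.0476
t 58.52 pos [0.4397 0.3867 0.2269] w 0.0476 f [-0.2 -0.9 -2.5]
turn [-0.27  0.04  0.03] shift now [0.12 0.23 0.67] shift in final axes [0.12 0.21 0.67]
```

```bash
python3 -m crank '-.27 .04 .03 .12 .15 .1 1;0 0 0 0 0 .6 1;0 0 0 0 0 .5 1;0 0 0 0 0 0 1'
python3 -c "
from h import *;to(.4477,.3922,.14,.1)"
```

```text
time: 59.02
position: [0.4442, 0.3896, 0.1745]
tool_rot: [0.672, 0.741, -0.001, 0.0]
ft_force: [-0.2, 0.2, -2.5]
grip_width: 0.0477
t 59.02 pos [0.4442 0.3896 0.1745] w 0.0477 f [-0.2  0.2 -2.5]
turn [-0.01  0.02 -0.03] shift now [0.06 0.09 0.86] shift in final axes [0.06 0.09 0.86]
```

```bash
python3 -m crank '0 .02 -.03 .06 .05 .5 1;0 0 0 0 0 .6 1;0 0 0 0 0 .5 1;0 0 0 0 0 0 1'
python3 -c "
from h import *;to(.4477,.3922,.083,.1)"
```

```text
time: 59.52
position: [0.4496, 0.3915, 0.1117]
tool_rot: [0.672, 0.74, 0.003, 0.001]
ft_force: [-0.5, 0.4, -2.8]
grip_width: 0.0475
t 59.52 pos [0.4496 0.3915 0.1117] w 0.0475 f [-0.5  0.4 -2.8]
turn [ 0.06 -0.02 -0.05] shift now [ 0.02 -0.05  0.72] shift in final axes [ 0.02 -0.05  0.72]
```

```bash
python3 -m crank '.06 -.02 -.05 .02 -.07 .3 1;0 0 0 0 0 .25 1;0 0 0 0 0 .1 1;0 0 0 0 0 0 1'
python3 -c "
from h import *;to(.4477,.3922,.083,.1)"
```

```text
time: 60.02
position: [0.4488, 0.393, 0.0868]
tool_rot: [0.671, 0.742, 0.003, 0.001]
ft_force: [-0.5, 0.6, -3.0]
grip_width: 0.0476
t 60.02 pos [0.4488 0.393  0.0868] w 0.0476 f [-0.5  0.6 -3. ]
turn [ 0.06 -0.03 -0.  ] shift now [-0.02 -0.03  0.1 ] shift in final axes [-0.02 -0.03  0.1 ]
```

```bash
python3 -m crank '.06 -.03 0 -.02 -.04 .1 1;0 0 0 0 0 0 1'; python3 -m crank '0 0 0 0 0 .02 1;0 0 0 0 0 0 1'
python3 -c "
from h import *;to(.4477,.3922,.0825,.1)"
```

```text
time: 60.28
position: [0.4478, 0.3923, 0.0832]
tool_rot: [0.671, 0.742, 0.0, 0.0]
ft_force: [-0.7, 0.4, -2.3]
grip_width: 0.0481
time: 60.52
position: [0.4479, 0.3925, 0.0829]
tool_rot: [0.671, 0.742, 0.001, 0.0]
ft_force: [-0.2, 0.2, -2.8]
grip_width: 0.0478
t 60.52 pos [0.4479 0.3925 0.0829] w 0.0478 f [-0.2  0.2 -2.8]
turn [ 0.02 -0.01  0.  ] shift now [-0.01 -0.01  0.01] shift in final axes [-0.01 -0.01  0.01]
```

Release, retreat up and aside, then check.

```bash
python3 -m crank '0 0 0 0 0 0 0.3;0 0 0 0 0 0 0;0 0 0 0 0 0 -.5;0 0 0 0 0 0 -1;0 0 0 0 0 0 -1';python3 -m crank '0 0 0 0 0 0 -1;0 0 0 0 0 -.8 -1;0 0 0 0 0 -1 -1;0 0 0 0 0 -1 -1;0 0 0 0 0 -.5 -1';python3 -m crank '0 0 0 .9 -.9 0 -1;0 0 0 .9 -.9 0 -1;0 0 0 .9 -.9 0 -1;0 0 0 .9 -.9 0 -1;0 0 0 .5 -.5 0 -1'; python3 - <<'E'
from h import *
c=viewer.camera('scene');save(c,'sceneF');d=viewer.camera('top');save(d,'topF')
a=cv2.imread("pics/sceneF.png")[215:340,405:560]; cv2.imwrite("pics/s_bayF.png",cv2.resize(a,None,fx=4.6,fy=4.6,interpolation=cv2.INTER_CUBIC))
a=cv2.imread("pics/topF.png")[190:295,120:250]; cv2.imwrite("pics/t_bayF.png",cv2.resize(a,None,fx=5.5,fy=5.5,interpolation=cv2.INTER_CUBIC))
for k in "tall_carton tube tub small_box tin long_carton".split():
    for q in (c,d):
        for e in spotter.boxes_of(k,q)[:1]: print(k,e["score"],np.round(world(q,e["at"]),4))
E
```

```text
time: 61.15
position: [0.4488, 0.393, 0.0838]
tool_rot: [0.671, 0.742, 0.002, 0.001]
ft_force: [-0.2, 0.5, -0.1]
grip_width: 0.0699
time: 61.78
position: [0.4475, 0.392, 0.2177]
tool_rot: [0.671, 0.742, -0.0, -0.0]
ft_force: [0.0, 0.0, 0.1]
grip_width: 0.0864
time: 62.4
position: [0.2678, 0.5433, 0.2213]
tool_rot: [0.673, 0.739, 0.005, 0.001]
ft_force: [0.3, 0.1, 0.2]
grip_width: 0.0869
tall_carton 0.8 [0.4684 0.3916 0.0952]
tall_carton 0.84 [0.448  0.3816 0.1276]
tube 0.94 [0.4709 0.3099 0.0948]
tube 0.92 [0.451  0.3042 0.1317]
tub 0.87 [0.4871 0.2401 0.0883]
tub 0.73 [0.4599 0.2341 0.1136]
small_box 0.56 [0.5477 0.2404 0.0473]
small_box 0.67 [0.5375 0.2381 0.0479]
tin 0.97 [0.5368 0.4093 0.0403]
tin 0.73 [0.5209 0.4062 0.0445]
long_carton 0.83 [ 0.5253 -0.3202  0.0522]
long_carton 0.64 [ 0.513  -0.3237  0.0528]
```

View pics/s_bayF.png

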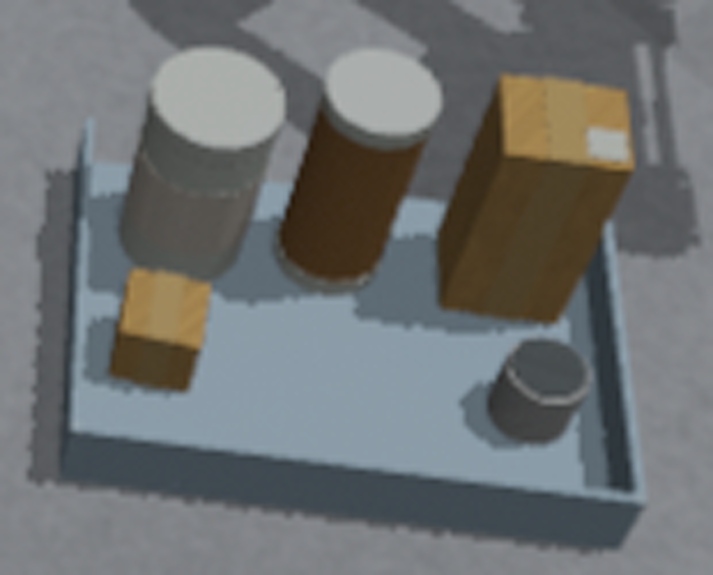

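View pics/t_bayF.png

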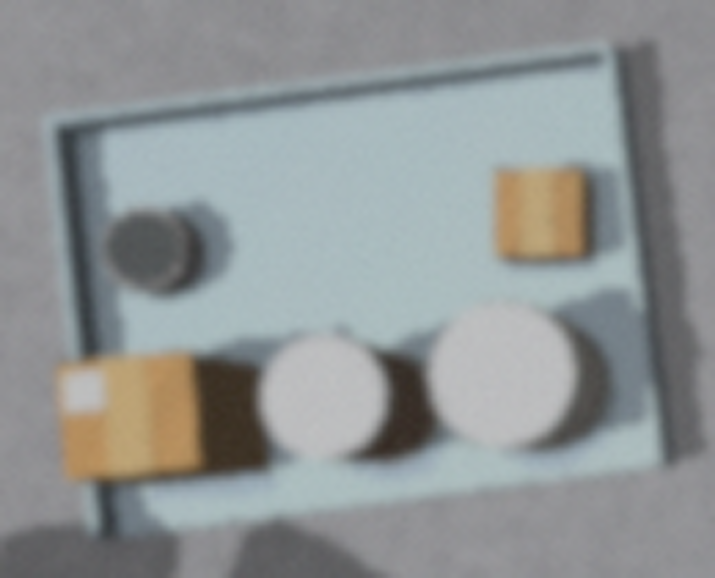

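View pics/sceneF.png

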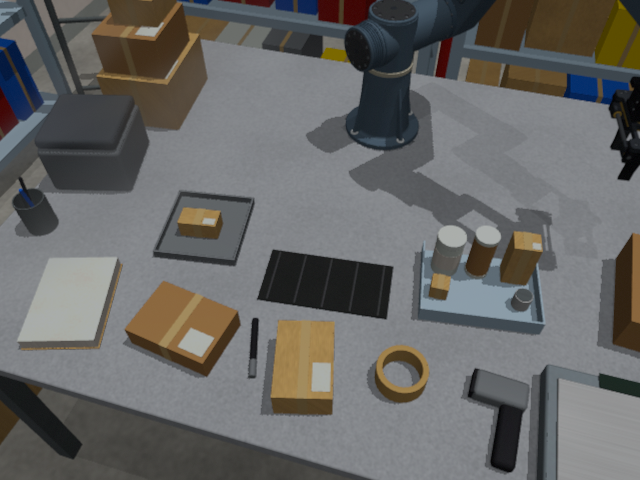

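The carton, tub and tube are all upright in the bay, the long carton lies flat in the tray (scene pixels ≈200,222), and the mat is empty. The tube top is about 2–3 mm off its start in the top view: crop (323,396), was (326,403). The others are within 1 mm or so.

```bash
python3 -c "
from rig import robot
print(robot.get_obs()['time'],robot.hand_in())"
```

```text
the job is handed in; nothing more can be done
63.1 None
```

The job is done and handed in at 63.1 s of the 144 s allowed. The three tall parcels went onto the mat upright, then the long carton into the hand-out tray, then the parcels back to their places in the bay. No parcel fell. The largest wrist force in the readings was about 8 N, but readings come only at the end of each command.

**Last checks, on the final pictures compared with the first ones:**
- **Tall parcels:** all three stand upright in the bay. The tall carton and tub are within about 1 mm of where they started, and the carton is at about the same angle as before. The tube is about 2–3 mm towards the back in the top view and about 1 mm off in the scene view. I left it there.
- **Long carton:** it lies flat and right way up, near the middle of the tray.
- **Cube box and tin:** they show no visible shift. The detector's numbers for them differ by 0 to 4 mm between first and last, which is about its stated error.
- **Arm:** it is clear of everything and touching nothing.

One thing did not go smoothly. While I was setting the tall carton on the mat, the arm stuck and then slid about 1 mm, pressing it down with about 8 N. I lifted it, levelled it and set it down again.

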